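# Stack a belt buckle in the sloping nest and close its jaw

## Robot

A 6-joint arm with a two-finger parallel gripper is mounted at the origin on the work surface. World frame = base frame: x ahead of the robot, y to its left, z up, the work surface at z = 0. Lengths are in m, angles in rad, forces in N, time in s.
With the tool pointing down it reaches from about 0.3 to 0.85 m from the base axis. Payload 5.4 kg.
Tool frame: the origin (TCP) lies on the centre line of the jaws, within the pads' length; the fingertips stand 25 mm ahead of it and the grasp point (between the pads) lies 6 mm ahead of it (robot.nose_length is the z of the fingertips in the tool frame, in m); z points along the fingers, y is the line along which they close (so a half turn about z gives the same grasp; the last joint's range is limited). The gripper opens to 85 mm and grips with 20 to 120 N. Pads are 22 mm wide; open, the fingers measure 114 mm over their backs; the gripper's body (76 mm by 85 mm) begins 54 mm behind the grasp point. The pads swing forward as they close: fully open they stand 13 mm farther back than shut.
Start: joints at [0.94, 0.158, 1.597, -0, 1.386, -0.21], TCP at [0.235, 0.525, 0.23] pointing down, gripper open.
Joint ranges: [-2.91, 2.91], [-0.94, 2.29], [0.18, 2.7], [-1.29, 4.43], [0.17, 2.64], [-3, 3]. Speed limits (rad/s): [2.57, 2.57, 3.14, 3.14, 3.14, 3.14].

## Interface

Orientations are given as a unit quaternion [x, y, z, w].
In Python, from workcell import status, vision, job, spotter, robot gives the robot as it stands.
- The arm moves only by the shell command python3 -m pendant 'ROWS' [FORCE]. ROWS is text: rows parted by semicolons, each of 7 numbers parted by spaces: the shift along the tool's x, y, z scaled (see below), then the turn, a rotation vector about the tool's x, y, z scaled (see below), then the closure, from 0 (fully open) to 1 (shut). In form: dx dy dz rx ry rz claw; .... A call has 1 to 8 rows; each row shifts and turns the commanded pose from where the row before left it, along the tool's axes as they then stand; what a row does not reach is not made up. The controller multiplies each number of a shift by 30 mm and each number of a turn by 4 degrees. A row lasts 1/12 s, in which the tool goes at most 41.7 mm and 7.16 degrees, less where a joint would pass 70% of its speed; a pose out of reach is approached as far as the arm can. A call with a number of a shift or a turn outside -1 to 1 is refused whole. A call with a gripper value outside its range is refused whole. The fingers move at their own pace and stop on an object; FORCE is the grip in N (left out, the last holds). Time passes only in rows, so rows that do not move let the fingers close. It gives the time, the measured TCP pose, the force, the opening and the grip force at its end, in the units of the state.
- status.get_state(): the state, without advancing time (a new reading comes with each control period).
- vision.snapshot(name): name is "scene" or "top" or "wrist"; returns a dict with "color" (400x640x3 uint8, red, green, blue), "z_map" (400x640 float32, m along the optical axis (not along the pixel's ray), 0 where there is no reading), "vfov" (degrees; the focal length in pixels is half the picture's height over the tangent of half this angle, whatever the lens; pixels are square), "cx", "cy" (the principal point, pixels), "camera_from_world" (4x4, takes a point from world to camera coordinates). Camera axes: x right, y down, z forward; pixel columns grow to the right and rows downward; lengths in m; the calibration is good to about 2 mm. A picture is of the moment at which its call begins.
- job.hand_in(): hands the job in; it is judged then, once.
Trained networks look in the newest picture that a camera, given by its name, has taken for a name from the list of things; names that differ only in an ending like _2 or _b are one class to them, and where a whole thing is asked for, a point or a joint stands for the part that bears it (a point fixed in the world has none). Each returns a list of dicts, best first, with "confidence" (0 to 1); they miss things now and then, are a little off and sometimes report something else, mostly with a low value. They report only what shows in the picture. A call takes as long as a camera call. They do not tell look-alikes from the thing itself.
- spotter.regions_of(thing, camera): "region" (400x640 bool, what is visible of it) and "point" ([column, row] in pixels, amid what is visible of it).
The state is a dict: "t": time; "joint_pos": joint angles; "qvel": joint speeds; "tau": joint torques, N m; "tool_pos": TCP position; "orientation": TCP orientation; "force": force on the tool from outside, world axes, zero at the start; "ft_torque": the same for the moment, N m; "gripper_width": finger opening in m; "grasp_force": force on a finger pad.
Only numpy, scipy, OpenCV 4.12 (cv2) and the standard library are available. Lean on these libraries where they do the work, as an engineer would, in place of code of your own. Each camera call takes 0.05 s, during which the arm holds its last target. There are 200 camera calls.

## Task

Build up the belt buckle in the sloping nest: the buckle body first, then the open spacer frame on it, then the eight-sided top plate, each lengthwise up the slope with its underside down and kept in the fingers until it lies flat on what is under it (no dropping in). Then push the nest's sliding jaw up the slope until it bears firmly on the stack and all three parts are hard against the end stop, without ramming it, and let go. Leave everything else on the bench where it is.

Things in the scene. Friction and masses are not known exactly. Their poses are not given: they have to be found in the camera images.
- cradle: pocket of the grey steel nest, sloping 30 degrees, its low end towards the robot. Origin: on the pocket floor, where the finished stack's underside centre belongs, 82 mm above the bench. x points up the slope (away from the robot), y left across it, z square out of the floor. The floor strip is 40 mm wide; the 112 mm wide base plate lies 6 mm below it.
- stop_face (a point): top middle of the face of the fixed aluminium end stop at the pocket's high end: at cradle x = +48 mm, 46 mm above the floor; the stop is 86 mm wide. Axes as the cradle's.
- guide (a point): one of four aluminium guide blocks: inner face, top of its straight part. They stand at cradle x = -48..-27 and +27..+48 mm, inner faces at y = +-29 mm (pocket 58 mm wide), straight up to 44 mm above the floor, then flared outward to 57 mm. Between them, |x| < 27 mm, both sides are open for the fingers.
- jaw (a joint): travel of the nest's sliding jaw up the slope (cradle +x), m: 0 fully open (jaw face at cradle x = -62 mm), end of travel 0.022; it bears on a stack that is against the end stop at 0.014. It starts from 0 to 0.006, slides stiffly (about 5 N) and stays where left. Jaw face 50 mm wide, 44 mm high.
- jaw_tab (a point): middle of the top edge of the grey upright tab on the jaw, by which it is pushed: 34 mm wide across the slope, 10 mm thick along it, standing square out of the slope from 44 to 88 mm above the floor (this point: 88 mm). Its downhill face is 5 mm downhill of this point. Axes as the cradle's.
- buckle_body: cast aluminium buckle body, a rectangular block 96 x 54 x 20 mm with a shallow rectangular recess (68 x 30, 8 mm deep) in its upper face, lying flat. Origin: centre of its underside; x along its length, z up. 0.18 to 0.31 kg. Grip it across the 54 mm.
- spacer: aluminium spacer: open rectangular frame 96 x 54 x 12 mm with a 64 x 26 mm window through it, lying flat. Origin: centre of its underside; x along its length, z up. 0.09 to 0.15 kg.
- top_plate: aluminium top plate: eight-sided plate (96 x 54 x 12 mm with its corners cut off by 14 mm) with a raised round boss of 40 mm diameter, 4 mm high, on its upper face, lying flat. Origin: centre of its underside; x along its length, z up. 0.12 to 0.22 kg.
- medallion: bystander: round aluminium medallion, 76 mm across, 6 mm thick, flat on the bench; origin under its centre; it may lie in any of the four places where the parts lie
- pliers: bystander: pliers with two orange handles, 165 mm long, 16 mm high, lying; origin by the pivot, x towards the jaws
- coasters: bystander: stack of three grey discs, 90 mm across, 22 mm high; origin under its centre
- trinket_box: bystander: teal box 74 x 104 x 54 mm; origin under its centre
- screwdriver: bystander: screwdriver with black handle, 200 mm long, lying along its x
- jar: bystander: closed jar, 68 mm across, 75 mm high; origin under its centre
Things that resemble listed ones, but are neither listed nor needed, are in the scene too. What is shaped like the buckle_body but black or red is not meant.

How it is judged:
By the outcome, as a careful person would: the job done as asked, in the order asked, and still so for the second after the job is handed in, with the robot touching nothing.
It also fails if it takes over 72 s, if anything falls off the work surface, if the arm or the gripper's body presses on something with over 40 N, if the wrist force passes 120 N, or if a joint passes its speed limit or range.

## Working session

There is one attempt and no reset: what is moved stays moved. The work goes in short steps, Python scripts to look and compute and a shell command to move; the robot and the scene stay as the last step left them, time stands still between calls to the robot, and variables do not carry over. Pictures are saved under pics/ and viewed, at most 10 in all, crops included, and the job is handed in when it is done.

```bash
ls; mkdir -p pics
cat > h.py <<'E'
import numpy as np, cv2
from scipy.spatial.transform import Rotation as R
from workcell import status, vision, job, spotter, robot
def cloud(s):
    h,w=s["z_map"].shape; f=h/2/np.tan(np.radians(s["vfov"])/2)
    v,u=np.mgrid[:h,:w]; z=s["z_map"]
    P=np.stack([(u-s["cx"])/f*z,(v-s["cy"])/f*z,z],-1)
    T=np.linalg.inv(s["camera_from_world"]); W=P@T[:3,:3].T+T[:3,3]; W[z==0]=np.nan
    return W
def proj(s,p):
    T=s["camera_from_world"];f=200/np.tan(np.radians(s["vfov"])/2); c=T[:3,:3]@np.array(p)+T[:3,3]
    return c[0]/c[2]*f+s["cx"],c[1]/c[2]*f+s["cy"]
def save(n,im): cv2.imwrite("pics/"+n,im[...,::-1])
E
python3 - <<'E'
from h import *
S={c:vision.snapshot(c) for c in("scene","top")}
import pickle; pickle.dump(S,open("s0.pkl","wb"))
for c in S: save(c+".png",S[c]["color"]); print(c,np.linalg.inv(S[c]["camera_from_world"])[:3].round(3).tolist(),S[c]["vfov"])
for c in S:
  W=cloud(S[c])
  for n in["buckle_body","spacer","top_plate","medallion","cradle","jaw_tab","pliers","coasters","trinket_box","screwdriver","jar"]:
    for d in spotter.regions_of(n,c)[:4]:
      r=d["region"]; p=W[r]; p=p[~np.isnan(p[:,0])]
      print(c,n,round(d["confidence"],2),np.round(d["point"]),r.sum(),np.median(p,0).round(3),np.percentile(p[:,2],95).round(3))
print({k:np.round(v,3) for k,v in status.get_state().items()}, robot.nose_length, [a for a in dir(robot) if a[0]!='_'])
E
```

```text
pics
scene [[0.053, 0.79, -0.61, 1.327], [0.999, -0.045, 0.029, -0.018], [-0.005, -0.611, -0.792, 1.162]] 53.627848986095735
top [[0.126, -0.97, 0.207, 0.165], [-0.992, -0.124, 0.021, 0.001], [0.005, -0.208, -0.978, 1.688]] 42.67841206227676
scene buckle_body 0.92 [227. 215.] 439 [ 0.488 -0.281  0.016] 0.024
scene buckle_body 0.72 [223. 162.] 319 [ 0.238 -0.31   0.017] 0.024
scene buckle_body 0.7 [181. 272.] 572 [ 0.701 -0.415  0.017] 0.023
scene buckle_body 0.2 [257. 187.] 292 [ 0.369 -0.182  0.013] 0.017
scene spacer 0.61 [381. 242.] 354 [0.632 0.257 0.011] 0.015
scene top_plate 0.57 [225. 255.] 411 [ 0.642 -0.281  0.013] 0.018
scene top_plate 0.15 [309. 192.] 305 [0.461 0.011 0.088] 0.123
scene medallion 0.58 [378. 204.] 274 [0.461 0.27  0.005] 0.009
scene cradle 0.62 [305. 206.] 1188 [0.558 0.001 0.11 ] 0.149
scene cradle 0.62 [379. 206.] 293 [0.461 0.273 0.005] 0.009
scene jaw_tab 0.77 [304. 192.] 259 [0.463 0.011 0.087] 0.121
scene pliers 0.75 [258. 187.] 303 [ 0.37  -0.184  0.012] 0.017
scene pliers 0.65 [225. 216.] 431 [ 0.491 -0.281  0.016] 0.024
scene pliers 0.37 [310. 192.
[... 1415 characters left out ...]
96.] 1797 [ 0.523 -0.002  0.084] 0.148
top jar 0.29 [412. 226.] 532 [ 0.482 -0.279  0.016] 0.024
top jar 0.19 [320. 131.] 753 [0.747 0.063 0.052] 0.06
{'t': np.float64(1.2), 'joint_pos': array([ 0.94 ,  0.158,  1.597, -0.   ,  1.386, -0.21 ]), 'qvel': array([-0.001, -0.001, -0.001,  0.   , -0.   ,  0.001]), 'tau': array([ 1.0000e-03, -3.9600e+01, -3.3171e+01, -0.0000e+00,  1.0000e-03,
        0.0000e+00]), 'tool_pos': array([0.235, 0.525, 0.23 ]), 'orientation': array([ 0.209,  0.978, -0.   ,  0.   ]), 'force': array([ 0.064,  0.257, -0.035]), 'ft_torque': array([ 0.015,  0.047, -0.005]), 'grasp_force': np.float64(0.0), 'gripper_width': np.float64(0.085)} 0.025 ['MotionError', 'nose_length']
```

Run:
```python
from h import *
import pickle
S=pickle.load(open("s0.pkl","rb"))
a=cv2.resize(S["scene"]["color"][140:320,130:480],(800,411),interpolation=cv2.INTER_CUBIC)
save("c1.png",a)
t=S["top"]["color"]
b=cv2.resize(t[110:340,180:490],(800,593),interpolation=cv2.INTER_CUBIC)
save("c2.png",b)
```

```text
(no output)
```

View pics/c2.png

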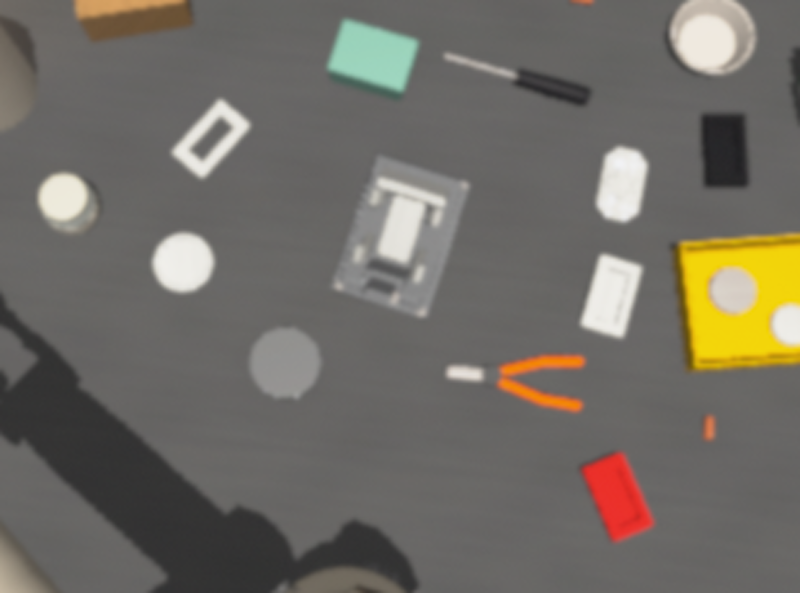

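View pics/c1.png

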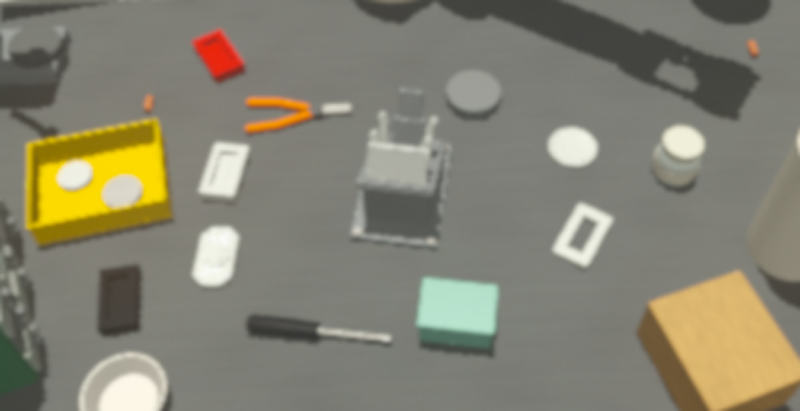

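The top crop shows three things shaped like the body: silver-white at (612,296), black at (725,150) and red at (617,497). The silver one, at full-image pixel (417,225), is the one meant, because the black and red ones are excluded. The spacer frame is at (211,138), the eight-sided plate at (622,184) and the round medallion at (183,262). The nest is at (400,237), with the jaw end towards the robot.

Run:
```python
from h import *
import pickle
S=pickle.load(open("s0.pkl","rb"))
for c in("top","scene"):
  W=cloud(S[c]); g=S[c]["color"].astype(int)
  for n,p,h in(("body",(.482,-.279),.020),("spacer",(.619,.262),.012),("plate",(.632,-.281),.012)):
    m=(np.hypot(W[...,0]-p[0],W[...,1]-p[1])<.075)&(g.min(-1)>150)
    u=np.argwhere(m)[:,::-1].astype(np.float32)
    # pixel rays intersected with z=h
    s=S[c];T=np.linalg.inv(s["camera_from_world"]);f=200/np.tan(np.radians(s["vfov"])/2)
    d=np.c_[(u[:,0]-s["cx"])/f,(u[:,1]-s["cy"])/f,np.ones(len(u))]@T[:3,:3].T
    X=T[:3,3]+d*((h-T[2,3])/d[:,2])[:,None]
    r=cv2.minAreaRect((X[:,:2]*1000).astype(np.float32)); print(c,n,len(u),np.round(r[0],1),np.round(r[1],1),round(r[2],1))
# base plate & cradle
s=S["top"];W=cloud(s)
m=(np.hypot(W[...,0]-.53,W[...,1])<.17)&(W[...,2]>.02)
X=W[m];r=cv2.minAreaRect((X[:,:2]*1000).astype(np.float32));print("cradle",r)
w=vision.snapshot("wrist");save("w0.png",w["color"]);st=status.get_state()
M=np.eye(4);M[:3,:3]=R.from_quat(st["orientation"]).as_matrix();M[:3,3]=st["tool_pos"]
print(w["vfov"],w["cx"],w["cy"]);print((np.linalg.inv(M)@np.linalg.inv(w["camera_from_world"])).round(4)); np.save("tc.npy",np.linalg.inv(M)@np.linalg.inv(w["camera_from_world"]))
print(st["gripper_width"])
```

```text
top body 524 [ 482.  -281.8] [ 57.7 100.5] 79.7
top spacer 374 [626.4 259.2] [ 58.3 100.2] 56.8
top plate 451 [ 633.4 -283.5] [58.  99.8] 84.2
scene body 402 [ 483.7 -280.4] [ 61.  104.3] 79.7
scene spacer 389 [628.1 260.6] [ 61.1 104.4] 56.5
scene plate 446 [ 636.1 -282.2] [ 61.2 100.8] 84.9
cradle ((511.87841796875, 0.3180084228515625), (112.53916931152344, 178.69479370117188), 79.10739135742188)
62.935663981709844 318.1055712305095 193.0891332858538
[[ 9.000e-04 -9.620e-01 -2.731e-01  6.820e-02]
 [ 1.000e+00  8.000e-04  5.000e-04 -5.000e-04]
 [-3.000e-04 -2.731e-01  9.620e-01 -1.448e-01]
 [ 0.000e+00  0.000e+00  0.000e+00  1.000e+00]]
0.08531333728544756
```

View pics/w0.png

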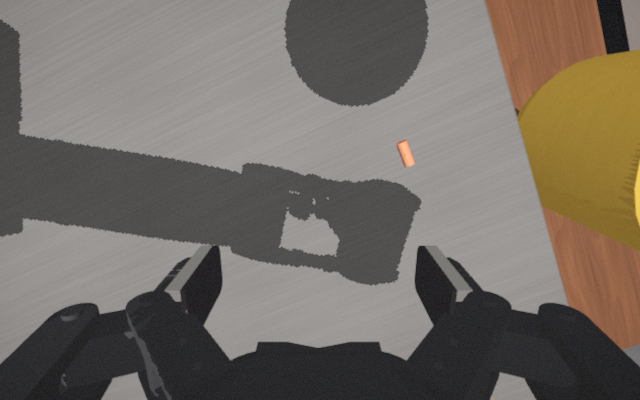

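The wrist view looks towards the tool axis from the tool +x side, and the fingertips show at about (205,270) and (430,270). Next I'll write a motion planner and look into the nest on the way past.

```bash
cat >> h.py <<'E'
from scipy.linalg import logm, expm
def pose():
    st=status.get_state(); M=np.eye(4); M[:3,:3]=R.from_quat(st["orientation"]).as_matrix(); M[:3,3]=st["tool_pos"]; return M
def tf(p,Rm): M=np.eye(4);M[:3,:3]=Rm;M[:3,3]=p;return M
def down(ang):  # tool x at world angle ang(deg), pointing down
    a=np.radians(ang);x=np.array([np.cos(a),np.sin(a),0]);z=np.array([0,0,-1.]);return np.c_[x,np.cross(z,x),z]
def cradleT(x,y,yaw,z=.082):
    return tf([x,y,z],R.from_euler("zy",[yaw,-30],degrees=True).as_matrix())
def inC(C,p): # tool pose at cradle point p
    M=C.copy(); M[:3,3]=C[:3,:3]@p+C[:3,3]; M[:3,:3]=C[:3,:3]@np.diag([-1,1,-1]); return M
def plan(A,B,n=None):
    L=np.linalg.inv(A)@B; rv=R.from_matrix(L[:3,:3]).as_rotvec(degrees=True)
    if n is None: n=int(np.ceil(max(np.abs(L[:3,3]).max()/.0295,np.abs(rv).max()/3.95,1)))
    while True:
        X=np.real(expm(np.real(logm(L))/n)); r=np.r_[X[:3,3]/.03,R.from_matrix(X[:3,:3]).as_rotvec(degrees=True)/4]
        if np.abs(r).max()<=1: break
        n+=1
    r=r.round(3)
    S=tf(r[:3]*.03,R.from_rotvec(r[3:]*4,degrees=True).as_matrix()); E=A@np.linalg.matrix_power(S,n)
    print(n,"x ["," ".join(f"{v:g}" for v in r),"] resid mm",((E[:3,3]-B[:3,3])*1000).round(1)); return E
E
python3 - <<'E'
from h import *
C=cradleT(.512,0,-10.9)
plan(pose(),inC(C,[0,0,.15]))
E
```

```text
15 x [ -0.771 -0.977 0.172 -0.151 -0.478 -0.215 ] resid mm [0.1 0.1 0. ]
```

```bash
A="-0.771 -0.977 0.172 -0.151 -0.478 -0.215 0"
python3 -m pendant '-0.771 -0.977 0.172 -0.151 -0.478 -0.215 0;-0.771 -0.977 0.172 -0.151 -0.478 -0.215 0;-0.771 -0.977 0.172 -0.151 -0.478 -0.215 0;-0.771 -0.977 0.172 -0.151 -0.478 -0.215 0;-0.771 -0.977 0.172 -0.151 -0.478 -0.215 0;-0.771 -0.977 0.172 -0.151 -0.478 -0.215 0;-0.771 -0.977 0.172 -0.151 -0.478 -0.215 0;-0.771 -0.977 0.172 -0.151 -0.478 -0.215 0'
python3 -m pendant '-0.771 -0.977 0.172 -0.151 -0.478 -0.215 0;-0.771 -0.977 0.172 -0.151 -0.478 -0.215 0;-0.771 -0.977 0.172 -0.151 -0.478 -0.215 0;-0.771 -0.977 0.172 -0.151 -0.478 -0.215 0;-0.771 -0.977 0.172 -0.151 -0.478 -0.215 0;-0.771 -0.977 0.172 -0.151 -0.478 -0.215 0;-0.771 -0.977 0.172 -0.151 -0.478 -0.215 0;0 0 0 0 0 0 0'
python3 - <<'E'
from h import *
w=vision.snapshot("wrist"); import pickle; M=pose(); pickle.dump((w,M),open("wc.pkl","wb"))
save("w1.png",w["color"])
C=cradleT(.512,0,-10.9); E=np.linalg.inv(inC(C,[0,0,.15]))@M; print(E.round(4))
W=cloud(w); Q=(W-C[:3,3])@C[:3,:3]*1000
z=w["z_map"]
np.set_printoptions(suppress=True,linewidth=200)
# height histogram
q=Q[~np.isnan(Q[...,0])]; s=q[(np.abs(q[:,1])<70)&(np.abs(q[:,0])<100)]
h,e=np.histogram(s[:,2],bins=np.arange(-20,110,4)); print(list(zip(e.astype(int),h)))
E
```

```text
t: 1.92
tool_pos: [0.3269, 0.238, 0.2027]
orientation: [0.147, 0.979, 0.013, 0.14]
force: [1.0, 0.3, 0.5]
gripper_width: 0.0851
grasp_force: 0.0
t: 2.58
tool_pos: [0.4384, -0.0075, 0.2132]
orientation: [0.097, 0.961, 0.022, 0.26]
force: [-0.6, 0.5, 1.0]
gripper_width: 0.0853
grasp_force: 0.0
[[ 1.0e+00 -8.0e-03 -1.8e-03 -1.4e-03]
 [ 8.0e-03  1.0e+00 -4.7e-03 -4.1e-03]
 [ 1.9e-03  4.6e-03  1.0e+00 -2.0e-04]
 [ 0.0e+00  0.0e+00  0.0e+00  1.0e+00]]
[(np.int64(-20), np.int64(3393)), (np.int64(-16), np.int64(3964)), (np.int64(-12), np.int64(6641)), (np.int64(-8), np.int64(674)), (np.int64(-4), np.int64(175)), (np.int64(0), np.int64(195)), (np.int64(4), np.int64(202)), (np.int64(8), np.int64(217)), (np.int64(12), np.int64(202)), (np.int64(16), np.int64(220)), (np.int64(20), np.int64(243)), (np.int64(24), np.int64(220)), (np.int64(28), np.int64(366)), (np.int64(32), np.int64(1192)), (np.int64(36), np.int64(985)), (np.int64(40), np.int64(655)), (np.int64(44), np.int64(357)), (np.int64(48), np.int64(546)), (np.int64(52), np.int64(78)), (np.int64(56), np.int64(7)), (np.int64(60), np.int64(16)), (np.int64(64), np.int64(11)), (np.int64(68), np.int64(15)), (np.int64(72), np.int64(128)), (np.int64(76), np.int64(672)), (np.int64(80), np.int64(4)), (np.int64(84), np.int64(0)), (np.int64(88), np.int64(0)), (np.int64(92), np.int64(0)), (np.int64(96), np.int64(0)), (np.int64(100), np.int64(0)), (np.int64(104), np.int64(0))]
```

View pics/w1.png

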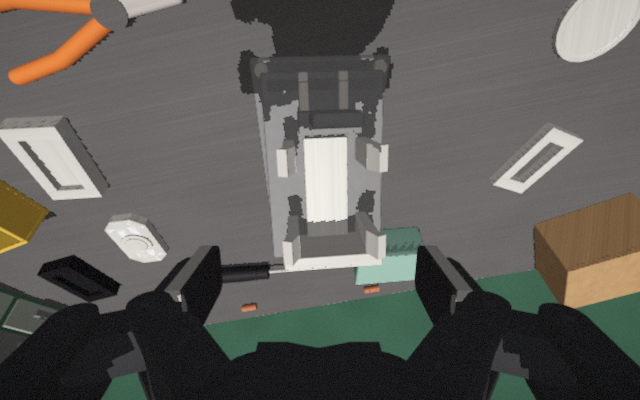

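The nest is seen from its low side. The floor strip is at (325,180), the guides at (287,160), (376,155), (292,243) and (374,243), the stop top at (333,264), and the tab at (335,118).

```bash
cat > fitc.py <<'E'
from h import *
import pickle
np.set_printoptions(suppress=True,linewidth=200)
def fit(w,x=.53,y=0.,yaw=-10.9,verb=1):
  W=cloud(w); g=w["color"].astype(int).min(-1); ok=~np.isnan(W[...,0])
  for it in range(4):
    C=cradleT(x,y,yaw); Q=(W-C[:3,3])@C[:3,:3]*1000; X,Y,Z=Q[...,0],Q[...,1],Q[...,2]
    fl=ok&(abs(X)<40)&(abs(Y)<26)&(abs(Z)<4)&(g>150)
    dz=np.median(Z[fl]); 
    # strip centre line
    xs=np.arange(-30,36,6); c=[]
    for a in xs:
      k=fl&(abs(X-a)<3)
      if k.sum()>30: lo,hi=np.percentile(Y[k],[1,99]); c.append((a,(lo+hi)/2,hi-lo))
    c=np.array(c); p=np.polyfit(c[:,0],c[:,1],1)
    st=ok&(X>42)&(X<75)&(abs(Y)<55)&(Z-dz>43)&(Z-dz<50)&(g>120)
    tb=ok&(X<-40)&(X>-110)&(abs(Y)<30)&(Z-dz>84)&(Z-dz<92)
    gd={}
    for sx in(-37.5,37.5):
      for sy in(-1,1):
        k=ok&(abs(X-sx)<8)&(Y*sy>22)&(Y*sy<36)&(Z-dz>12)&(Z-dz<42)
        gd[sx,sy]=(k.sum(),np.median(Y[k]).round(1) if k.sum()>5 else None)
    # apply: dz -> x ; offset -> y ; slope -> yaw
    if verb and it==3:
      print("floor dz",dz.round(2),"n",fl.sum(),"strip",p.round(4),"widths",c[:,2].round(1),"slope-plane",np.polyfit(X[fl],Z[fl],1).round(4))
      print("stop x",np.percentile(X[st],[2,98]).round(1),"y",np.percentile(Y[st],[1,99]).round(1),"z",np.median(Z[st]).round(1))
      print("tab x",np.percentile(X[tb],[2,98]).round(1),"y",np.percentile(Y[tb],[1,99]).round(1),"z",np.median(Z[tb]).round(1)); print("guides",gd)
      break
    dyaw=np.degrees(p[0])/np.cos(np.radians(30)); a=np.radians(yaw)
    x+=-dz*.001/.5*np.cos(a)-p[1]*.001*np.sin(a); y+=-dz*.001/.5*np.sin(a)+p[1]*.001*np.cos(a); yaw+=dyaw
  print("C",round(x,4),round(y,4),round(yaw,2)); return x,y,yaw
if __name__=="__main__":
  w,M=pickle.load(open("wc.pkl","rb")); fit(w)
E
python3 fitc.py
```

```text
floor dz -0.1 n 3409 strip [ 0.0005 -0.2554] widths [46.4 47.6 48.2 48.3 48.4 48.5 46.8 44.5 43.5 42.9 42.8] slope-plane [ 0.0099 -0.1706]
stop x [44.7 60.7] y [-34.   40.6] z 46.3
tab x [-73.9 -63.8] y [-1.1 29.7] z 87.1
guides {(-37.5, -1): (np.int64(0), None), (-37.5, 1): (np.int64(9), np.float64(35.8)), (37.5, -1): (np.int64(0), None), (37.5, 1): (np.int64(142), np.float64(33.3))}
C 0.5315 -0.0074 -6.11
```

Run:
```python
from h import *
import pickle
w,M=pickle.load(open("wc.pkl","rb"))
im=w["color"][40:285,225:425]; a=cv2.resize(im,(490,600),interpolation=cv2.INTER_CUBIC)
z=w["z_map"][40:285,225:425]; d=cv2.resize(np.uint8(255*np.clip((z-.18)/.2,0,1)),(300,368)); d=cv2.cvtColor(d,cv2.COLOR_GRAY2RGB)
o=np.zeros((600,790,3),np.uint8);o[:,:490]=a;o[:368,490:]=d
save("w1c.png",o)
```

```text
(no output)
```

View pics/w1c.png

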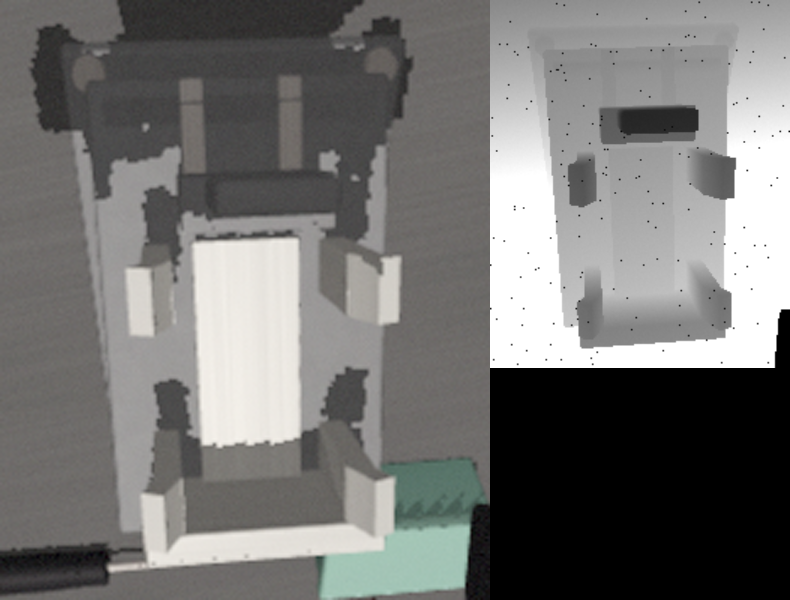

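The crop shows the sunlit floor strip with edges at crop x of about 196 and 300. Its brightness is well above the base plate's, so I'll raise the threshold.

```bash
sed -i 's/(g>150)/(g>200)/' fitc.py; python3 fitc.py
python3 - <<'E'
from h import *
import pickle
w,M=pickle.load(open("wc.pkl","rb"))
C=cradleT(.53,-.003,-10)
W=cloud(w); 
for n,(u,v) in {"strip_nearL":(304.5,137.5),"strip_nearR":(346.5,137.5),"stop_nearface L":(288,262),"stop R":(380,262),"tabL":(312,118),"tabR":(362,116)}.items():
  print(n,W[int(v)+1,int(u)].round(4))
E
```

```text
floor dz 0.0 n 3031 strip [-0.0001  0.0008] widths [38.6 38.7 38.9 38.3 38.4 38.6 38.8 38.  38.2 38.4 38.4] slope-plane [0.0088 0.0423]
stop x [44.3 60.4] y [-34.3  40.4] z 46.3
tab x [-73.6 -64.1] y [-8.6 24. ] z 86.8
guides {(-37.5, -1): (np.int64(0), None), (-37.5, 1): (np.int64(169), np.float64(32.0)), (37.5, -1): (np.int64(0), None), (37.5, 1): (np.int64(123), np.float64(32.4))}
C 0.5312 -0.0043 -9.82
strip_nearL [ 0.49   -0.0156  0.0528]
strip_nearR [0.4946 0.0228 0.0593]
stop_nearface L [ 0.5367 -0.0454  0.1545]
stop R [0.5659 0.0309 0.1521]
tabL [ 0.4289 -0.0016  0.1181]
tabR [0.4311 0.0306 0.124 ]
```

Run:
```python
from h import *
import pickle
np.set_printoptions(suppress=True,linewidth=200)
w,M=pickle.load(open("wc.pkl","rb"))
print((np.linalg.inv(M@np.load("tc.npy"))@np.linalg.inv(w["camera_from_world"])).round(4))
W=cloud(w);C=cradleT(.5312,-.0043,-9.82);Q=(W-C[:3,3])@C[:3,:3]*1000
g=w["color"].min(-1)
for nm,m in(("floor",(abs(Q[...,0])<40)&(abs(Q[...,1])<18)&(abs(Q[...,2])<5)&(g>200)),("base",(abs(Q[...,0])<30)&(abs(Q[...,1])>35)&(abs(Q[...,1])<50)&(abs(Q[...,2]+6)<5)),("bench",(W[...,2]<.01)&(W[...,2]>-.01)&(W[...,0]<.7))):
  p=(W if nm=="bench" else Q*.001)[m]; A=np.c_[p[:,:2],np.ones(len(p))]; print(nm,len(p),np.linalg.lstsq(A,p[:,2],rcond=None)[0].round(4))
S=pickle.load(open("s0.pkl","rb"))
for c in("top","scene"):
  W=cloud(S[c])
  m=(abs(W[...,0]-.45)<.08)&(abs(W[...,1])<.05)&(W[...,2]>.112);m&=(W[...,0]<.49)
  print(c,"tab",m.sum(),np.percentile(W[m],[3,50,97],axis=0).round(4).tolist(),cv2.minAreaRect((W[m][:,:2]*1000).astype(np.float32)))
  m=(abs(W[...,0]-.56)<.05)&(abs(W[...,1])<.07)&(W[...,2]>.138);print("stop",cv2.minAreaRect((W[m][:,:2]*1000).astype(np.float32)),np.median(W[m],0))
```

```text
[[ 1.      0.0003 -0.0026 -0.0027]
 [-0.0003  1.      0.0038  0.0011]
 [ 0.0026 -0.0038  1.      0.0009]
 [ 0.      0.      0.      1.    ]]
floor 2753 [ 0.0085 -0.0942  0.    ]
base 1191 [ 0.0121 -0.0903 -0.006 ]
bench 111178 [-0.0004  0.0011  0.0014]
top tab 70 [[0.4233, -0.0305, 0.1131], [0.4337, 0.0173, 0.1197], [0.486, 0.0465, 0.1281]] ((452.4272155761719, 12.673381805419922), (82.24564361572266, 57.99692153930664), 76.52967834472656)
stop ((546.4744873046875, -6.176445007324219), (85.34254455566406, 42.804847717285156), 78.77379608154297) [ 0.55151509 -0.00608077  0.14693598]
scene tab 66 [[0.4287, -0.0323, 0.1121], [0.4388, 0.0141, 0.1167], [0.4858, 0.0426, 0.1272]] ((454.44171142578125, 8.139762878417969), (82.0311508178711, 59.51346206665039), 82.95134735107422)
stop ((550.3059692382812, -8.536346435546875), (86.01931762695312, 46.147151947021484), 81.98365020751953) [ 0.56027746 -0.0110944   0.14711192]
```

```bash
sed -i 's/from_euler("zy"/from_euler("ZY"/' h.py; python3 fitc.py
python3 - <<'E'
from h import *
import pickle
from fitc import fit
w,M=pickle.load(open("wc.pkl","rb"))
x,y,yaw=fit(w,verb=0)
W=cloud(w);C=cradleT(x,y,yaw);Q=(W-C[:3,3])@C[:3,:3]*1000
g=w["color"].min(-1)
m=(abs(Q[...,0])<40)&(abs(Q[...,1])<18)&(abs(Q[...,2])<5)&(g>200)
p=Q[m]; A=np.c_[p[:,:2],np.ones(len(p))]; print("floor",len(p),np.linalg.lstsq(A,p[:,2],rcond=None)[0].round(4))
E
```

```text
floor dz 0.0 n 3036 strip [-0.     -0.0001] widths [38.8 38.9 39.  38.5 38.7 38.8 38.9 38.2 38.4 38.6 38.6] slope-plane [ 0.0002 -0.0065]
stop x [44.6 60.9] y [-41.3  40.8] z 45.9
tab x [-72.9 -63.3] y [-17.2  15.4] z 87.7
guides {(-37.5, -1): (np.int64(0), None), (-37.5, 1): (np.int64(148), np.float64(28.9)), (37.5, -1): (np.int64(0), None), (37.5, 1): (np.int64(114), np.float64(29.5))}
C 0.5311 -0.0042 -11.36
C 0.5311 -0.0042 -11.36
floor 2752 [0.0001 0.0046 0.0001]
```

Run:
```python
from h import *
plan(pose(),tf([.483,-.281,.15],down(169.7)))
```

```text
10 x [ -0.26 -0.889 0.246 0.134 0.739 -0.028 ] resid mm [-0.1 -0.   0.1]
```

```bash
python3 -m pendant '-0.26 -0.889 0.246 0.134 0.739 -0.028 0.2;-0.26 -0.889 0.246 0.134 0.739 -0.028 0.2;-0.26 -0.889 0.246 0.134 0.739 -0.028 0.2;-0.26 -0.889 0.246 0.134 0.739 -0.028 0.2;-0.26 -0.889 0.246 0.134 0.739 -0.028 0.2;-0.26 -0.889 0.246 0.134 0.739 -0.028 0.2;-0.26 -0.889 0.246 0.134 0.739 -0.028 0.2;-0.26 -0.889 0.246 0.134 0.739 -0.028 0.2' | tail -4
python3 -m pendant '-0.26 -0.889 0.246 0.134 0.739 -0.028 0.2;-0.26 -0.889 0.246 0.134 0.739 -0.028 0.2;0 0 0 0 0 0 0.2;0 0 0 0 0 0 0.2'
cat >> h.py <<'E'
def part(w,p,h,thr=140,rad=.08,cmax=60):
    "bright part near world xy p with top face at height h: rect on plane z=h"
    W=cloud(w);g=w["color"].astype(int)
    m=(np.hypot(W[...,0]-p[0],W[...,1]-p[1])<rad)&(W[...,2]>h-.004)&(W[...,2]<h+.008)
    m=cv2.morphologyEx(m.astype(np.uint8),cv2.MORPH_OPEN,np.ones((3,3)))
    u=np.argwhere(m>0)[:,::-1].astype(float)
    T=np.linalg.inv(w["camera_from_world"]);f=200/np.tan(np.radians(w["vfov"])/2)
    d=np.c_[(u[:,0]-w["cx"])/f,(u[:,1]-w["cy"])/f,np.ones(len(u))]@T[:3,:3].T
    X=T[:3,3]+d*((h-T[2,3])/d[:,2])[:,None]
    r=cv2.minAreaRect((X[:,:2]*1000).astype(np.float32)); a=r[2]
    if r[1][0]<r[1][1]: a+=90
    a=(a+90)%180-90
    print("part",len(u),np.round(r[0],1),np.round(r[1],1),"yaw",round(a,2),"z",np.median(W[m>0][:,2]).round(4)); return np.array(r[0])/1000,a
E
python3 - <<'E'
from h import *
w=vision.snapshot("wrist");save("w2.png",w["color"])
M=pose(); c,a=part(w,(.483,-.281),.020)
W=cloud(w);T=np.linalg.inv(M);Q=(W-M[:3,3])@M[:3,:3]*1000
m=(abs(Q[...,0])<25)&(Q[...,2]>-60)&(Q[...,2]<40)&(abs(Q[...,1])<60)
for s in(-1,1):
  k=m&(Q[...,1]*s>0); q=Q[k]; print("finger",k.sum(),np.percentile(q,[2,50,98],axis=0).round(1).tolist())
m=(W[...,2]<.006)&(np.hypot(W[...,0]-.483,W[...,1]+.281)<.1);print("bench z",np.median(W[m][:,2]))
plan(M,tf([c[0],c[1],.05],down(a+180)))
E
```

```text
orientation: [0.086, 0.995, 0.005, 0.05]
force: [0.1, 0.0, 0.9]
gripper_width: 0.0682
grasp_force: 0.0
t: 3.63
tool_pos: [0.4857, -0.2751, 0.148]
orientation: [0.085, 0.996, 0.001, -0.002]
force: [0.1, -0.4, -0.8]
gripper_width: 0.0682
grasp_force: 0.0
part 4234 [ 486.1 -281.2] [54.1 96.6] yaw -10.08 z 0.0205
finger 4090 [[-10.8, -58.0, -59.7], [6.7, -38.6, -42.2], [12.0, -35.0, -12.1]]
finger 4150 [[-10.6, 32.7, -59.7], [7.0, 36.4, -42.8], [12.1, 56.8, -12.2]]
bench z 0.0005833222011110695
4 x [ -0.015 -0.055 0.824 0.006 -0.007 0.026 ] resid mm [ 0. -0. -0.]
```

```bash
python3 -m pendant '-0.015 -0.055 0.824 0.006 -0.007 0.026 0.2;-0.015 -0.055 0.824 0.006 -0.007 0.026 0.2;-0.015 -0.055 0.824 0.006 -0.007 0.026 0.2;-0.015 -0.055 0.824 0.006 -0.007 0.026 0.2;0 0 0 0 0 0 0.2;0 0 0 0 0 0 0.2'
python3 - <<'E'
from h import *
w=vision.snapshot("wrist");save("w3.png",w["color"])
import pickle; M=pose();pickle.dump((w,M),open("w3.pkl","wb"))
W=cloud(w);Q=(W-M[:3,3])@M[:3,:3]*1000
dark=w["color"].max(-1)<70
m=dark&(abs(Q[...,0])<14)&(Q[...,2]>-60)&(Q[...,2]<35)&(abs(Q[...,1])<60)
for s in(-1,1):
  k=m&(Q[...,1]*s>0); q=Q[k]; print("finger",k.sum(),np.percentile(q,[1,50,99,99.8],axis=0).round(1).tolist())
  for z0 in range(-50,35,8):
    kk=q[abs(q[:,2]-z0)<4]; 
    if len(kk)>10: print(z0,len(kk),np.percentile(abs(kk[:,1]),[2,98]).round(1),np.percentile(kk[:,0],[2,98]).round(1))
E
```

```text
t: 4.18
tool_pos: [0.4852, -0.281, 0.0505]
orientation: [0.088, 0.996, 0.0, -0.0]
force: [0.4, -0.3, -0.6]
gripper_width: 0.0683
grasp_force: 0.0
finger 3746 [[-9.5, -58.8, -59.9], [7.2, -37.9, -47.2], [13.7, -33.1, -10.0], [13.9, -31.6, -8.1]]
-50 553 [34.4 56.1] [ 4.8 13.8]
-42 459 [33.4 43.1] [-7.4 11.4]
-34 485 [33.4 47.1] [-9.  11.3]
-26 401 [33.4 46.9] [-9.4 11.3]
-18 317 [33.4 46.8] [-9.2 11.2]
-10 156 [33.3 35.5] [-9.  11.1]
finger 3660 [[-10.2, 33.6, -59.9], [7.3, 38.0, -46.0], [13.8, 58.9, -9.8], [13.9, 59.8, -8.4]]
-50 532 [34.7 56.8] [ 4.1 13.8]
-42 447 [34.2 44.7] [-7.  11.4]
-34 495 [34.3 47.5] [-10.1  11.3]
-26 405 [34.3 47.7] [-10.2  11.3]
-18 333 [34.3 47.5] [-10.   11.4]
-10 147 [34.5 35.7] [-10.2  11. ]
```

View pics/w3.png

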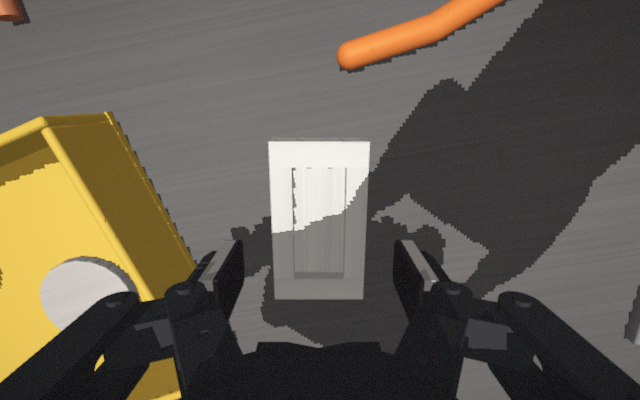

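Run:
```python
from h import *
import pickle; w,M=pickle.load(open("w3.pkl","rb"))
W=cloud(w);Q=(W-M[:3,3])@M[:3,:3]*1000
for u,v in [(235,242),(232,250),(225,262),(240,245),(215,270),(205,285),(210,265),(400,245),(406,255)]:
  print((u,v),Q[v,u].round(1),w["color"][v,u],w["z_map"][v,u].round(4))
```

```text
(235, 242) [ 10.8 -35.5 -13.6] [65 65 62] 0.1407
(232, 250) [ 10.8 -34.8 -21.4] [32 31 34] 0.1332
(225, 262) [ 11.1 -34.7 -32.3] [31 31 29] 0.1227
(240, 245) [  9.5 -33.4 -13.7] [29 26 28] 0.141
(215, 270) [ 10.9 -36.8 -37.9] [115 112 107] 0.1173
(205, 285) [  9.1 -38.2 -45. ] [96 93 91] 0.1109
(210, 265) [ 11.3 -39.4 -35. ] [93 91 88] 0.12
(400, 245) [ 11.4  34.5 -17.9] [25 31 31] 0.1366
(406, 255) [ 10.7  35.  -25.7] [28 23 28] 0.1292
```

```bash
python3 -m pendant '0 0 0.4 0 0 0 0.2;0 0 0.36 0 0 0 0.2;0 0 0 0 0 0 0.2;0 0 0 0 0 0 0.2'
python3 - <<'E'
from h import *
w=vision.snapshot("wrist");save("w4.png",w["color"])
import pickle; M=pose();pickle.dump((w,M),open("w4.pkl","wb"))
W=cloud(w);Q=(W-M[:3,3])@M[:3,:3]*1000
for v in range(215,262,4): print(v,[ (Q[v,u].round(1).tolist(),W[v,u,2].round(3)) for u in (236,240,244)])
E
```

```text
t: 4.57
tool_pos: [0.4853, -0.2826, 0.0272]
orientation: [0.089, 0.996, -0.0, 0.0]
force: [0.3, -0.6, -0.7]
gripper_width: 0.0686
grasp_force: 0.0
215 [([7.5, -45.9, 26.8], np.float64(0.001)), ([7.1, -44.0, 28.1], np.float64(-0.0)), ([7.9, -41.2, 25.9], np.float64(0.002))]
219 [([4.7, -46.4, 28.2], np.float64(-0.0)), ([5.3, -43.7, 26.3], np.float64(0.001)), ([5.3, -41.5, 26.3], np.float64(0.001))]
223 [([2.7, -46.3, 27.1], np.float64(0.001)), ([2.6, -44.1, 27.4], np.float64(0.0)), ([2.5, -41.9, 27.7], np.float64(0.0))]
227 [([0.3, -46.4, 27.1], np.float64(0.001)), ([-0.1, -44.4, 28.1], np.float64(-0.0)), ([0.1, -42.1, 27.6], np.float64(0.0))]
231 [([-2.3, -46.7, 27.4], np.float64(0.0)), ([-2.2, -44.3, 27.1], np.float64(0.001)), ([nan, nan, nan], np.float64(nan))]
235 [([-4.9, -46.9, 27.8], np.float64(-0.0)), ([-4.2, -44.3, 26.3], np.float64(0.001)), ([-4.2, -42.1, 26.3], np.float64(0.001))]
239 [([-7.8, -47.4, 28.8], np.float64(-0.001)), ([-7.5, -45.0, 28.3], np.float64(-0.001)), ([-7.1, -42.4, 27.2], np.float64(0.001))]
243 [([10.3, -35.3, -16.3], np.float64(0.044)), ([9.4, -34.1, -14.4], np.float64(0.042)), ([-9.4, -42.5, 26.8], np.float64(0.001))]
247 [([10.5, -34.3, -20.6], np.float64(0.048)), ([7.4, -34.3, -14.1], np.float64(0.042)), ([-12.2, -42.8, 27.6], np.float64(0.0))]
251 [([8.6, -34.4, -20.5], np.float64(0.048)), ([5.7, -34.3, -14.5], np.float64(0.042)), ([-14.2, -42.7, 26.5], np.float64(0.001))]
255 [([6.8, -34.5, -20.6], np.float64(0.048)), ([3.4, -34.7, -13.7], np.float64(0.041)), ([-17.1, -43.0, 27.3], np.float64(0.0))]
259 [([5.5, -34.4, -21.6], np.float64(0.049)), ([2.4, -34.3, -15.6], np.float64(0.043)), ([-19.3, -43.0, 26.7], np.float64(0.001))]
```

View pics/w4.png

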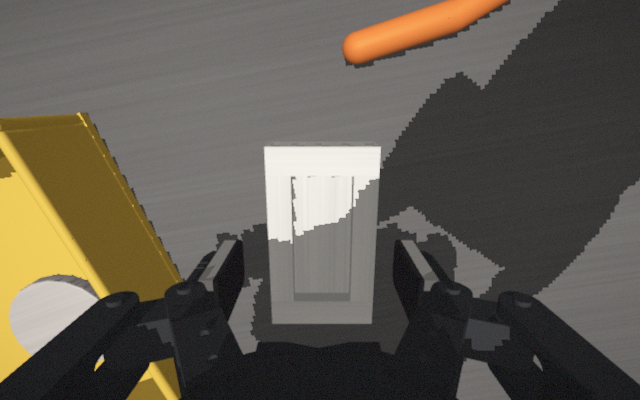

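The body is at (322,235) between the fingertips, and the tips at (238,242) and (400,242) read about 36 mm above the bench. That is higher than I assumed, so I'll go down in guarded steps.

```bash
python3 -m pendant '0 0 0.2 0 0 0 0.2;0 0 0.2 0 0 0 0.2;0 0 0 0 0 0 0.2;0 0 0 0 0 0 0.2'
python3 - <<'E'
from h import *
w=vision.snapshot("wrist");M=pose()
W=cloud(w);Q=(W-M[:3,3])@M[:3,:3]*1000
k=(abs(abs(Q[...,1])-35)<3)&(abs(Q[...,0])<12)&(w["color"].max(-1)<75)&(W[...,2]>.005)
print(np.percentile(Q[k][:,2],[90,99,100]).round(1),np.percentile(W[k][:,2],[0,1,10]).round(4)); part(w,(.485,-.282),.020)
E
```

```text
t: 4.95
tool_pos: [0.4853, -0.2828, 0.0151]
orientation: [0.089, 0.996, -0.0, 0.0]
force: [-0.2, -0.0, 0.3]
gripper_width: 0.0684
grasp_force: 0.0
[-17.2 -10.3  -7.9] [0.0234 0.0257 0.0327]
part 14114 [ 485.8 -281.3] [54.2 97. ] yaw -10.08 z 0.0205
```

```bash
python3 -m pendant '0 0 0.1 0 0 0 0.2;0 0 0.1 0 0 0 0.2;0 0 0 0 0 0 0.2'
python3 - <<'E'
from h import *
w=vision.snapshot("wrist");M=pose()
W=cloud(w);Q=(W-M[:3,3])@M[:3,:3]*1000
k=(abs(abs(Q[...,1])-35)<3)&(abs(Q[...,0])<12)&(w["color"].max(-1)<75)&(W[...,2]>.005)
print(np.percentile(Q[k][:,2],[90,99,100]).round(1),np.percentile(W[k][:,2],[0,1,10]).round(4),status.get_state()["force"])
E
```

```text
t: 5.25
tool_pos: [0.4854, -0.2828, 0.0091]
orientation: [0.089, 0.996, -0.0, 0.0]
force: [-0.3, 0.4, -0.5]
gripper_width: 0.0684
grasp_force: 0.0
[-17.6 -10.4  -8.3] [0.0176 0.0197 0.0269] [0.1232571  0.17258929 0.22176419]
```

```bash
python3 -m pendant '0 0 0.15 0 0 0 0.2;0 0 0.15 0 0 0 0.2;0 0 0 0 0 0 0.2;0 0 0 0 0 0 0.2'
python3 - <<'E'
from h import *
w=vision.snapshot("wrist");M=pose();save("w5.png",w["color"])
W=cloud(w);Q=(W-M[:3,3])@M[:3,:3]*1000
k=(abs(abs(Q[...,1])-35)<3)&(abs(Q[...,0])<12)&(w["color"].max(-1)<75)&(W[...,2]>.005)
print(np.percentile(Q[k][:,2],[90,99,100]).round(1),np.percentile(W[k][:,2],[0,1,10]).round(4))
E
```

```text
t: 5.63
tool_pos: [0.4854, -0.2828, 0.0002]
orientation: [0.089, 0.996, -0.0, 0.0]
force: [-0.9, -0.8, -0.2]
gripper_width: 0.0683
grasp_force: 0.0
[-17.3 -10.2  -8.7] [0.0092 0.0107 0.0177]
```

```bash
python3 -m pendant '0 0 0.1 0 0 0 0.2;0 0 0 0 0 0 0.2;0 0 0 0 0 0 0.5;0 0 0 0 0 0 0.5;0 0 0 0 0 0 0.5;0 0 0 0 0 0 0.5;0 0 0 0 0 0 0.5' 60
python3 - <<'E'
from h import *
w=vision.snapshot("wrist");M=pose();save("w5.png",w["color"])
W=cloud(w);Q=(W-M[:3,3])@M[:3,:3]*1000
k=(abs(abs(Q[...,1])-28.5)<3)&(abs(Q[...,0])<12)&(w["color"].max(-1)<75)
print(np.percentile(Q[k][:,2],[90,99,100]).round(1),np.percentile(W[k][:,2],[0,1,10]).round(4)); part(w,(.485,-.282),.020)
E
```

```text
t: 6.27
tool_pos: [0.4861, -0.2833, -0.0019]
orientation: [0.089, 0.996, -0.001, 0.001]
force: [-0.4, 0.8, 2.5]
gripper_width: 0.0528
grasp_force: 65.2
[-27.9 -22.4  -1.5] [-0.0004  0.0205  0.026 ]
part 15895 [ 481.1 -282.7] [83.4 87.6] yaw -10.1 z 0.0205
```

```bash
python3 -m pendant '0 0 -0.3 0 0 0 0.5;0 0 -0.9 0 0 0 0.5;0 0 -1 0 0 0 0.5;0 0 -1 0 0 0 0.5;0 0 -1 0 0 0 0.5;0 0 -1 0 0 0 0.5;0 0 -1 0 0 0 0.5;0 0 0 0 0 0 0.5' 60
python3 - <<'E'
from h import *
plan(pose(),inC(cradleT(.5311,-.0042,-11.36),[-.003,0,.12]))
E
```

```text
t: 6.98
tool_pos: [0.4882, -0.2852, 0.1911]
orientation: [0.089, 0.996, -0.004, 0.005]
force: [1.3, -0.4, -0.4]
gripper_width: 0.0524
grasp_force: 64.9
10 x [ 0.242 0.949 -0.041 -0.002 -0.734 0.032 ] resid mm [ 0.1 -0.1 -0.1]
```

```bash
python3 -m pendant '0.242 0.949 -0.041 -0.002 -0.734 0.032 0.5;0.242 0.949 -0.041 -0.002 -0.734 0.032 0.5;0.242 0.949 -0.041 -0.002 -0.734 0.032 0.5;0.242 0.949 -0.041 -0.002 -0.734 0.032 0.5;0.242 0.949 -0.041 -0.002 -0.734 0.032 0.5;0.242 0.949 -0.041 -0.002 -0.734 0.032 0.5;0.242 0.949 -0.041 -0.002 -0.734 0.032 0.5;0.242 0.949 -0.041 -0.002 -0.734 0.032 0.5' | head -2
python3 -m pendant '0.242 0.949 -0.041 -0.002 -0.734 0.032 0.5;0.242 0.949 -0.041 -0.002 -0.734 0.032 0.5;0 0 0 0 0 0 0.5;0 0 0 0 0 0 0.5;0 0 0 0 0 0 0.5'
python3 - <<'E'
from h import *
import pickle
np.set_printoptions(suppress=True,linewidth=200)
w=vision.snapshot("wrist");M=pose();save("w6.png",w["color"]);pickle.dump((w,M),open("w6.pkl","wb"))
C=cradleT(.5311,-.0042,-11.36)
print("tool err",(np.linalg.inv(inC(C,[-.003,0,.12]))@M).round(4).tolist())
print((np.linalg.inv(M@np.load("tc.npy"))@np.linalg.inv(w["camera_from_world"])).round(4))
W=cloud(w);Q=(W-C[:3,3])@C[:3,:3]*1000
X,Y,Z=Q[...,0],Q[...,1],Q[...,2];g=w["color"].min(-1)
m=(abs(Y)<20)&(X>42)&(X<56)&(Z>15)&(Z<40);print("stopface",m.sum(),np.percentile(X[m],[5,50,95]) if m.any() else 0)
m=(X>46)&(X<70)&(abs(Y)<50)&(Z>43)&(Z<50);print("stop y",m.sum(),np.percentile(Y[m],[1,99]),np.percentile(X[m],[2,98]),np.median(Z[m]))
m=(X<-55)&(X>-85)&(abs(Y)<30)&(Z>84)&(Z<92);print("tab",m.sum(),np.percentile(Y[m],[1,99]),np.percentile(X[m],[2,98]),np.median(Z[m]))
for sx in(-1,1):
  for sy in(-1,1):
    m=(X*sx>29)&(X*sx<46)&(Y*sy>20)&(Y*sy<36)&(Z>8)&(Z<42);print("guide",sx,sy,m.sum(),np.percentile(Y[m],[10,50,90]).round(1) if m.sum()>5 else"")
T=(W-M[:3,3])@M[:3,:3]*1000
m=(abs(T[...,2]+22)<6)&(abs(T[...,1])<40)&(abs(T[...,0])<70)&(g>110);q=T[m];print("part in tool",m.sum(),np.percentile(q,[1,50,99],axis=0).round(1).tolist())
r=cv2.minAreaRect(q[:,:2].astype(np.float32));print(r)
E
```

```text
t: 7.65
tool_pos: [0.4688, -0.0468, 0.182]
t: 8.07
tool_pos: [0.4668, 0.0104, 0.179]
orientation: [0.096, 0.963, -0.022, 0.253]
force: [-0.1, -0.1, -0.8]
gripper_width: 0.053
grasp_force: 64.8
tool err [[0.9999, -0.0035, 0.0105, 0.0049], [0.0034, 1.0, 0.0044, 0.0011], [-0.0105, -0.0043, 0.9999, 0.003], [0.0, 0.0, 0.0, 1.0]]
[[ 1.      0.0005  0.0013  0.0002]
 [-0.0005  1.     -0.0005 -0.0008]
 [-0.0013  0.0005  1.      0.0004]
 [ 0.      0.      0.      1.    ]]
stopface 0 0Traceback (most recent call last):
  File "<stdin>", line 11, in <module>
    return _quantile_unchecked(
        a, q, axis, out, overwrite_input, method, keepdims, weights)
    return _ureduce(a,
                    func=_quantile_ureduce_func,
    ...<5 lines>...
                    overwrite_input=overwrite_input,
                    method=method)
    r = func(a, **kwargs)
    result = _quantile(arr,
                       quantiles=q,
    ...<2 lines>...
                       out=out,
                       weights=wgt)
    slices_having_nans = np.isnan(arr[-1, ...])
                                  ~~~^^^^^^^^^
IndexError: index -1 is out of bounds for axis 0 with size 0
```

View pics/w6.png

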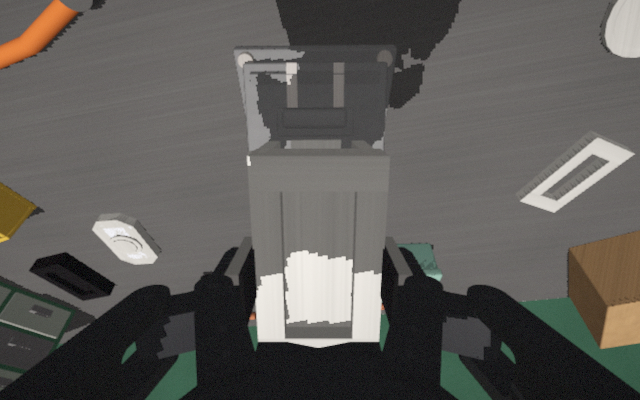

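Run:
```python
from h import *
import pickle
w,M=pickle.load(open("w6.pkl","rb"))
C=cradleT(.5311,-.0042,-11.36)
W=cloud(w);Q=(W-C[:3,3])@C[:3,:3]*1000
X,Y,Z=Q[...,0],Q[...,1],Q[...,2];g=w["color"].min(-1)
m=(X<-55)&(X>-85)&(abs(Y)<30)&(Z>84)&(Z<92);print("tab",m.sum(),np.percentile(Y[m],[1,99]),np.percentile(X[m],[2,98]),np.median(Z[m]))
m=(abs(Z+6)<3)&(abs(Y)<70)&(X<-55)&(X>-140);q=Q[m];print("base",m.sum(),[(x,np.percentile(q[abs(q[:,0]-x)<4][:,1],[1,99]).round(1).tolist()) for x in (-90,-80,-70,-60)])
T=(W-M[:3,3])@M[:3,:3]*1000
m=(abs(T[...,2]+22)<5)&(abs(T[...,1])<40)&(abs(T[...,0])<70)&(g>80);q=T[m];print("part",m.sum(),np.percentile(q,[1,50,99],axis=0).round(1).tolist())
for x in(10,20,30,40,46):
  k=q[abs(q[:,0]-x)<3]; print(x,np.percentile(k[:,1],[1,99]).round(1),np.median(k[:,2]).round(1))
print(pose().round(4).tolist()); plan(pose(),inC(C,[-.003,0,.06]))
```

```text
tab 1256 [-17.02636614  15.74338818] [-72.80280946 -63.08253098] 87.6438162236034
base 6574 [(-90, [-55.0, 54.2]), (-80, [-55.0, 54.4]), (-70, [-55.5, 55.0]), (-60, [-55.4, 54.9])]
part 15236 [[-35.3, -26.8, -23.4], [19.3, -0.1, -21.8], [48.7, 26.9, -17.6]]
10 [-32.1  32.1] -21.8
20 [-26.7  26.8] -21.9
30 [-26.8  26.7] -21.8
40 [-26.4  26.5] -21.9
46 [-26.4  26.4] -21.8
[[-0.8535, 0.1978, 0.4821, 0.4672], [0.175, 0.9802, -0.0924, 0.0097], [-0.4909, 0.0055, -0.8712, 0.1794], [0.0, 0.0, 0.0, 1.0]]
2 x [ -0.09 -0.02 0.95 0.031 -0.075 -0.025 ] resid mm [ 0.  0. -0.]
```

Run:
```python
from h import *
import pickle
w,_=pickle.load(open("wc.pkl","rb"))
C=cradleT(.5310,-.0046,-11.36)
W=cloud(w);Q=(W-C[:3,3])@C[:3,:3]*1000
X,Y,Z=Q[...,0],Q[...,1],Q[...,2]
m=(abs(Y)<22)&(X>40)&(X<56)&(Z>8)&(Z<40);print("stopface",m.sum(),np.percentile(X[m],[5,50,95]).round(1))
m=(abs(Y)<15)&(X>-72)&(X<-40)&(Z>10)&(Z<38);print("jawface",m.sum(),np.percentile(X[m],[5,50,95]).round(1) if m.any() else "")
m=(abs(Y)<20)&(X>-75)&(X<-40)&(Z>41)&(Z<47);print("jawtop",m.sum(),np.percentile(X[m],[2,50,98]).round(1) if m.any() else "")
plan(pose(),inC(C,[-.003,0,.048]))
```

```text
stopface 689 [49.  49.6 50.1]
jawface 0 
jawtop 398 [-72.8 -58.  -55. ]
3 x [ -0.06 -0.018 0.767 0.021 -0.05 -0.017 ] resid mm [ 0.  0. -0.]
```

```bash
cat >> h.py <<'E'
C=cradleT(.5324,-.0049,-11.36,.0828)
def chk(p):
    E=np.linalg.inv(inC(C,p))@pose(); print("tool-frame err mm",(E[:3,3]*1000).round(1),"deg",R.from_matrix(E[:3,:3]).as_rotvec(degrees=True).round(2), "F",status.get_state()["force"].round(1))
E
python3 - <<'E'
from h import *
plan(pose(),inC(C,[-.004,0,.046]),6)
E
```

```text
6 x [ -0.033 -0.009 0.395 0.01 -0.025 -0.008 ] resid mm [-0.   0.  -0.1]
```

```bash
python3 -m pendant '-0.033 -0.009 0.395 0.01 -0.025 -0.008 0.5;-0.033 -0.009 0.395 0.01 -0.025 -0.008 0.5;-0.033 -0.009 0.395 0.01 -0.025 -0.008 0.5;-0.033 -0.009 0.395 0.01 -0.025 -0.008 0.5;-0.033 -0.009 0.395 0.01 -0.025 -0.008 0.5;-0.033 -0.009 0.395 0.01 -0.025 -0.008 0.5;0 0 0 0 0 0 0.5;0 0 0 0 0 0 0.5'
python3 - <<'E'
from h import *
chk([-.004,0,.046])
plan(pose(),inC(C,[-.004,0,.006]),6)
E
```

```text
t: 8.78
tool_pos: [0.5063, -0.0001, 0.12]
orientation: [0.096, 0.961, -0.025, 0.257]
force: [-0.5, -0.1, -3.2]
gripper_width: 0.0525
grasp_force: 64.8
tool-frame err mm [ 0.4 -0.4  0.5] deg [0.01 0.09 0.09] F [-0.5 -0.1 -3.2]
6 x [ -0.002 0.002 0.22 -0 -0.004 -0.004 ] resid mm [-0.  -0.  -0.1]
```

```bash
python3 -m pendant '0 0.007 0.22 0 -0.004 -0.004 0.5;0 0.007 0.22 0 -0.004 -0.004 0.5;-0.004 0 0.22 0 -0.004 -0.004 0.5;-0.004 0 0.22 0 -0.004 -0.004 0.5;-0.004 0 0.22 0 -0.004 -0.004 0.5;-0.004 0 0.22 0 -0.004 -0.004 0.5;0 0 0 0 0 0 0.5;0 0 0 0 0 0 0.5'
python3 - <<'E'
from h import *
chk([-.004,0,.006]);plan(pose(),inC(C,[-.004,0,-.002]),4)
E
```

```text
t: 9.45
tool_pos: [0.5261, -0.0023, 0.0858]
orientation: [0.095, 0.961, -0.025, 0.258]
force: [0.6, 0.8, -1.7]
gripper_width: 0.0525
grasp_force: 64.7
tool-frame err mm [0.3 1.3 0. ] deg [-0.05 -0.05 -0.11] F [ 0.6  0.8 -1.7]
4 x [ -0.002 -0.011 0.066 0.003 0.003 0.007 ] resid mm [-0. -0.  0.]
```

```bash
python3 -m pendant '0 -0.01 0.066 0 0 0 0.5;0 -0.01 0.066 0 0 0 0.5;0 0 0.066 0 0 0 0.5;0 0 0.066 0 0 0 0.5;0 0 0 0 0 0 0.5;0 0 0 0 0 0 0.5'
python3 - <<'E'
from h import *
chk([-.004,0,-.002])
E
```

```text
t: 9.95
tool_pos: [0.5301, -0.0038, 0.0796]
orientation: [0.095, 0.961, -0.026, 0.259]
force: [-0.1, 0.0, -2.0]
gripper_width: 0.0523
grasp_force: 64.7
tool-frame err mm [-0.3  0.6 -0.4] deg [-0.05 -0.12 -0.11] F [-0.1  0.  -2. ]
```

```bash
python3 -m pendant '0 0 0.03 0 0 0 0.5;0 0 0 0 0 0 0.5' | sed -n '2p;4p'; python3 -m pendant '0 0 0.03 0 0 0 0.5;0 0 0 0 0 0 0.5' | sed -n '2p;4p'
python3 - <<'E'
from h import *
chk([-.004,0,-.002])
E
```

```text
tool_pos: [0.5305, -0.0039, 0.0793]
force: [-7.7, 0.5, 6.3]
tool_pos: [0.5306, -0.0038, 0.0792]
force: [-27.2, 0.0, 25.3]
tool-frame err mm [-0.5  0.7  0.1] deg [-0.05 -0.04 -0.15] F [-27.2   0.   25.3]
```

```bash
python3 -m pendant '0 0 -0.03 0 0 0 0.5;0 0 0 0 0 0 0.35;0 0 0 0 0 0 0.22;0 0 0 0 0 0 0.2;0 0 0 0 0 0 0.2'
python3 -m pendant '0 0 -0.3 0 0 0 0.2;0 0 -1 0 0 0 0.2;0 0 -1 0 0 0 0.2;0 0 -1 0 0 0 0.2;0 0 -1 0 0 0 0.2;0 0 0 0 0 0 0.2;0 0 0 0 0 0 0.2'
python3 - <<'E'
from h import *
import pickle
w=vision.snapshot("wrist");pickle.dump(w,open("w7.pkl","wb"));save("w7.png",w["color"])
W=cloud(w);Q=(W-C[:3,3])@C[:3,:3]*1000
X,Y,Z=Q[...,0],Q[...,1],Q[...,2]
m=(abs(Y)<40)&(abs(X)<62)&(abs(Z-20)<3.5);q=Q[m]
print("body top",m.sum(),np.percentile(q,[1,50,99],axis=0).round(1).tolist(),cv2.minAreaRect(q[:,:2].astype(np.float32)))
A=np.c_[q[:,:2],np.ones(len(q))];print("plane",np.linalg.lstsq(A,q[:,2],rcond=None)[0].round(4))
chk([-.004,0,.12])
plan(pose(),tf([.627,.2595,.20],down(180-33)))
E
```

```text
t: 10.7
tool_pos: [0.531, -0.004, 0.0792]
orientation: [0.095, 0.961, -0.026, 0.259]
force: [0.2, 0.8, 0.7]
gripper_width: 0.0681
grasp_force: 0.0
t: 11.28
tool_pos: [0.4682, 0.0085, 0.1932]
orientation: [0.094, 0.96, -0.026, 0.261]
force: [-0.0, -0.1, -1.0]
gripper_width: 0.0684
grasp_force: 0.0
body top 5348 [[-52.2, -28.7, 17.1], [-6.3, 0.5, 19.9], [48.2, 29.8, 22.7]] ((-1.7431068420410156, 0.6281890869140625), (101.24171447753906, 77.58557891845703), 0.21305735409259796)
plane [1.10000e-03 4.40000e-03 1.98991e+01]
tool-frame err mm [-0.5  0.5 -6.9] deg [-0.04 -0.22 -0.12] F [0.4 0.8 0.2]
10 x [ -0.196 0.978 0.044 0.143 0.746 0.531 ] resid mm [ 0.1  0.1 -0.1]
```

```bash
python3 -m pendant '-0.196 0.978 0.044 0.143 0.746 0.531 0.2;-0.196 0.978 0.044 0.143 0.746 0.531 0.2;-0.196 0.978 0.044 0.143 0.746 0.531 0.2;-0.196 0.978 0.044 0.143 0.746 0.531 0.2;-0.196 0.978 0.044 0.143 0.746 0.531 0.2;-0.196 0.978 0.044 0.143 0.746 0.531 0.2;-0.196 0.978 0.044 0.143 0.746 0.531 0.2;-0.196 0.978 0.044 0.143 0.746 0.531 0.2'|head -2
python3 -m pendant '-0.196 0.978 0.044 0.143 0.746 0.531 0.2;-0.196 0.978 0.044 0.143 0.746 0.531 0.2;0 0 0.9 0 0 0 0.2;0 0 0.9 0 0 0 0.2;0 0 0 0 0 0 0.2;0 0 0 0 0 0 0.2;0 0 0 0 0 0 0.2'
python3 - <<'E'
from h import *
import pickle
w=vision.snapshot("wrist");save("w8.png",w["color"]);M=pose()
c,a=part(w,(.627,.2595),.012)
e=plan(M,tf([c[0],c[1],.04],down(a+180)))
plan(e,tf([c[0],c[1],-.004],down(a+180)),4)
E
```

```text
t: 12.0
tool_pos: [0.5871, 0.216, 0.1969]
t: 12.58
tool_pos: [0.6265, 0.2593, 0.145]
orientation: [0.284, 0.959, -0.0, -0.001]
force: [-0.4, 0.4, 0.9]
gripper_width: 0.0683
grasp_force: 0.0
part 4588 [629.4 259.8] [54.1 96.6] yaw -33.27 z 0.0125
4 x [ -0.013 0.012 0.887 0.003 0.002 0.019 ] resid mm [-0.   0.   0.1]
4 x [ -0 -0 0.367 -0 -0 -0 ] resid mm [-0.  0.  0.]
```

```bash
python3 -m pendant '-0.013 0.012 0.887 0.003 0.002 0.019 0.2;-0.013 0.012 0.887 0.003 0.002 0.019 0.2;-0.013 0.012 0.887 0.003 0.002 0.019 0.2;-0.013 0.012 0.887 0.003 0.002 0.019 0.2;0 0 0.367 0 0 0 0.2;0 0 0.367 0 0 0 0.2;0 0 0.3 0 0 0 0.2;0 0 0 0 0 0 0.2'
python3 - <<'E'
from h import *
w=vision.snapshot("wrist")
c,a=part(w,(.629,.26),.012);M=pose();print(((np.r_[c,0]-M[:3,3])@M[:3,:3]*1000).round(1))
plan(M,tf([c[0],c[1],-.004],down(a+180)),2)
E
```

```text
t: 13.3
tool_pos: [0.6283, 0.2597, 0.0074]
orientation: [0.286, 0.958, -0.001, -0.001]
force: [-0.1, -0.3, -0.1]
gripper_width: 0.0682
grasp_force: 0.0
part 15418 [629.3 259.6] [54.2 96.7] yaw -33.27 z 0.0125
[-0.5  0.1  8.4]
2 x [ -0.008 0.001 0.207 -0.006 -0.006 0 ] resid mm [ 0. -0. -0.]
```

```bash
python3 -m pendant '0 0 0.2 0 0 0 0.2;0 0 0.2 0 0 0 0.2;0 0 0 0 0 0 0.5;0 0 0 0 0 0 0.5;0 0 0 0 0 0 0.5;0 0 0 0 0 0 0.5;0 0 0 0 0 0 0.5' 50
python3 - <<'E'
from h import *
plan(pose(),tf([.6,.2,.20],down(180-25)))
E
```

```text
t: 13.93
tool_pos: [0.6284, 0.2597, -0.0043]
orientation: [0.286, 0.958, -0.0, -0.001]
force: [-0.4, 0.1, -1.0]
gripper_width: 0.0527
grasp_force: 54.2
7 x [ -0.023 -0.315 -0.972 -0.003 -0.003 -0.295 ] resid mm [-0.  -0.1 -0.1]
```

```bash
python3 -m pendant '0 0 -0.2 0 0 0 0.5;0 0 -0.9 0 0 0 0.5;0 0 -1 0 0 0 0.5;0 0 -1 0 0 0 0.5;0 0 -1 0 0 0 0.5;0 0 -1 0 0 0 0.5;0 0 -1 0 0 0 0.5;0 0 -0.8 0 0 0 0.5' |head -2
python3 - <<'E'
from h import *
plan(pose(),inC(C,[-.004,0,.115]))
E
```

```text
t: 14.6
tool_pos: [0.6293, 0.2599, 0.2063]
11 x [ 0.146 -0.899 0.03 -0.129 -0.672 -0.486 ] resid mm [0.1 0.1 0.1]
```

```bash
python3 -m pendant '0.146 -0.899 0.03 -0.129 -0.672 -0.486 0.5;0.146 -0.899 0.03 -0.129 -0.672 -0.486 0.5;0.146 -0.899 0.03 -0.129 -0.672 -0.486 0.5;0.146 -0.899 0.03 -0.129 -0.672 -0.486 0.5;0.146 -0.899 0.03 -0.129 -0.672 -0.486 0.5;0.146 -0.899 0.03 -0.129 -0.672 -0.486 0.5;0.146 -0.899 0.03 -0.129 -0.672 -0.486 0.5;0.146 -0.899 0.03 -0.129 -0.672 -0.486 0.5' |head -2
python3 -m pendant '0.146 -0.899 0.03 -0.129 -0.672 -0.486 0.5;0.146 -0.899 0.03 -0.129 -0.672 -0.486 0.5;0.146 -0.899 0.03 -0.129 -0.672 -0.486 0.5;0 0 0 0 0 0 0.5;0 0 0 0 0 0 0.5;0 0 0 0 0 0 0.5'
python3 - <<'E'
from h import *
w=vision.snapshot("wrist");M=pose();W=cloud(w);g=w["color"].min(-1)
T=(W-M[:3,3])@M[:3,:3]*1000
m=(abs(T[...,2]+16.3)<4)&(abs(T[...,1])<29)&(abs(T[...,0])<60)&(g>60);q=T[m];print("part",m.sum(),np.percentile(q,[1,50,99],axis=0).round(1).tolist())
chk([-.004,0,.115]);plan(M,inC(C,[-.004,-.0004,.060]),6)
E
```

```text
t: 15.27
tool_pos: [0.5029, 0.0814, 0.1868]
t: 15.77
tool_pos: [0.4726, 0.0069, 0.1786]
orientation: [0.096, 0.961, -0.026, 0.257]
force: [0.2, 0.5, -0.6]
gripper_width: 0.0523
grasp_force: 54.1
part 16262 [[-40.2, -27.5, -17.6], [14.4, -1.2, -16.2], [47.5, 25.6, -13.2]]
tool-frame err mm [0.5 0.3 1.5] deg [ 0.06  0.08 -0.02] F [ 0.7  0.3 -1.7]
6 x [ -0.003 -0.004 0.297 -0.002 -0.003 0.001 ] resid mm [-0. -0.  0.]
```

```bash
python3 -m pendant '-0.003 -0.004 0.297 -0.002 -0.003 0.001 0.5;-0.003 -0.004 0.297 -0.002 -0.003 0.001 0.5;-0.003 -0.004 0.297 -0.002 -0.003 0.001 0.5;-0.003 -0.004 0.297 -0.002 -0.003 0.001 0.5;-0.003 -0.004 0.297 -0.002 -0.003 0.001 0.5;-0.003 -0.004 0.297 -0.002 -0.003 0.001 0.5;0 0 0 0 0 0 0.5;0 0 0 0 0 0 0.5'
python3 - <<'E'
from h import *
chk([-.004,0,.060]);plan(pose(),inC(C,[-.004,0.000,.020]),6)
E
```

```text
t: 16.48
tool_pos: [0.499, 0.0019, 0.1316]
orientation: [0.095, 0.962, -0.025, 0.256]
force: [0.1, 0.4, -0.7]
gripper_width: 0.0525
grasp_force: 54.1
tool-frame err mm [1.1 0.1 0.7] deg [-0.03  0.16 -0.08] F [ 0.1  0.4 -0.7]
6 x [ -0.007 -0.001 0.218 0.001 -0.007 0.003 ] resid mm [ 0.1 -0.1  0.1]
```

```bash
python3 -m pendant '-0.007 -0.001 0.218 0.001 -0.007 0.003 0.5;-0.007 -0.001 0.218 0.001 -0.007 0.003 0.5;-0.007 -0.001 0.218 0.001 -0.007 0.003 0.5;-0.007 -0.001 0.218 0.001 -0.007 0.003 0.5;-0.007 -0.001 0.218 0.001 -0.007 0.003 0.5;-0.007 -0.001 0.218 0.001 -0.007 0.003 0.5;0 0 0 0 0 0 0.5;0 0 0 0 0 0 0.5'
python3 - <<'E'
from h import *
chk([-.004,0,.0157])
E
```

```text
t: 17.15
tool_pos: [0.5187, -0.0032, 0.0976]
orientation: [0.096, 0.961, -0.026, 0.258]
force: [1.5, 2.5, -3.1]
gripper_width: 0.0526
grasp_force: 54.0
tool-frame err mm [ 0.6 -1.  -4. ] deg [0.04 0.   0.08] F [ 1.5  2.5 -3.1]
```

```bash
python3 -m pendant '0 0.02 0.04 0 0 0 0.5;0 0 0.04 0 0 0 0.5;0 0 0.04 0 0 0 0.5;0 0 0 0 0 0 0.5;0 0 0 0 0 0 0.5'
python3 - <<'E'
from h import *
chk([-.004,0,.0157])
E
python3 -m pendant '0 0 0.02 0 0 0 0.5;0 0 0 0 0 0 0.5' |sed -n '2p;4p'
```

```text
t: 17.57
tool_pos: [0.5207, -0.0033, 0.0951]
orientation: [0.097, 0.961, -0.026, 0.258]
force: [-0.8, 0.1, -0.5]
gripper_width: 0.0527
grasp_force: 54.2
tool-frame err mm [ 0.  -0.7 -0.9] deg [ 0.07 -0.08  0.09] F [-0.8  0.1 -0.5]
tool_pos: [0.521, -0.0033, 0.0946]
force: [-0.0, 0.0, -1.6]
```

```bash
python3 -m pendant '0 0 0.02 0 0 0 0.5;0 0 0 0 0 0 0.5' |sed -n '2p;4p'
python3 -m pendant '0 0 0.02 0 0 0 0.5;0 0 0 0 0 0 0.5' |sed -n '2p;4p'
```

```text
tool_pos: [0.5213, -0.0033, 0.0943]
force: [-4.6, -0.0, 4.4]
tool_pos: [0.5213, -0.0032, 0.0942]
force: [-16.4, 0.3, 16.7]
```

```bash
python3 -m pendant '0 0 -0.015 0 0 0 0.5;0 0 0 0 0 0 0.35;0 0 0 0 0 0 0.22;0 0 0 0 0 0 0.2;0 0 0 0 0 0 0.2'|sed -n '4,5p'
python3 -m pendant '0 0 -0.3 0 0 0 0.2;0 0 -1 0 0 0 0.2;0 0 -1 0 0 0 0.2;0 0 -1 0 0 0 0.2;0 0 -0.8 0 0 0 0.2;0 0 0 0 0 0 0.2'|head -2
python3 - <<'E'
from h import *
w=vision.snapshot("wrist")
W=cloud(w);Q=(W-C[:3,3])@C[:3,:3]*1000
X,Y,Z=Q[...,0],Q[...,1],Q[...,2]
m=(abs(Y)<30)&(abs(X)<62)&(abs(Z-32)<3);q=Q[m]
print("top",m.sum(),np.percentile(q,[1,50,99],axis=0).round(1).tolist())
k=q[abs(q[:,1])<25];A=np.c_[k[:,:2],np.ones(len(k))];print("plane",np.linalg.lstsq(A,k[:,2],rcond=None)[0].round(4))
plan(pose(),tf([.635,-.283,.145],down(180-5.5)))
E
```

```text
force: [-0.4, 0.2, -0.2]
gripper_width: 0.0683
t: 18.98
tool_pos: [0.4626, 0.0087, 0.2063]
top 5727 [[-51.5, -27.8, 29.9], [-6.9, -1.1, 31.9], [48.0, 26.2, 34.0]]
plane [-1.0000e-04  4.6000e-03  3.1903e+01]
9 x [ -0.707 -0.968 0.451 -0.045 0.846 -0.161 ] resid mm [ 0.1 -0.  -0.1]
```

```bash
python3 -m pendant '-0.707 -0.968 0.451 -0.045 0.846 -0.161 0.2;-0.707 -0.968 0.451 -0.045 0.846 -0.161 0.2;-0.707 -0.968 0.451 -0.045 0.846 -0.161 0.2;-0.707 -0.968 0.451 -0.045 0.846 -0.161 0.2;-0.707 -0.968 0.451 -0.045 0.846 -0.161 0.2;-0.707 -0.968 0.451 -0.045 0.846 -0.161 0.2;-0.707 -0.968 0.451 -0.045 0.846 -0.161 0.2;-0.707 -0.968 0.451 -0.045 0.846 -0.161 0.2'|head -2
python3 -m pendant '-0.707 -0.968 0.451 -0.045 0.846 -0.161 0.2;0 0 0 0 0 0 0.2;0 0 0 0 0 0 0.2;0 0 0 0 0 0 0.2'
python3 - <<'E'
from h import *
w=vision.snapshot("wrist");save("w9.png",w["color"]);M=pose()
c,a=part(w,(.635,-.283),.012)
e=plan(M,tf([c[0],c[1],.008],down(a+180)))
E
```

```text
t: 19.7
tool_pos: [0.6152, -0.2533, 0.149]
t: 20.03
tool_pos: [0.6327, -0.282, 0.1371]
orientation: [0.048, 0.999, 0.002, -0.005]
force: [-1.4, -0.1, 0.3]
gripper_width: 0.0682
grasp_force: 0.0
part 6341 [ 637.3 -282.6] [54.1 95.6] yaw -5.26 z 0.0128
5 x [ -0.033 -0.003 0.876 0.005 -0.02 -0.012 ] resid mm [0.  0.1 0. ]
```

```bash
python3 -m pendant '-0.033 -0.003 0.876 0.005 -0.02 -0.012 0.2;-0.033 -0.003 0.876 0.005 -0.02 -0.012 0.2;-0.033 -0.003 0.876 0.005 -0.02 -0.012 0.2;-0.033 -0.003 0.876 0.005 -0.02 -0.012 0.2;-0.033 -0.003 0.876 0.005 -0.02 -0.012 0.2;0 0 0 0 0 0 0.2;0 0 0 0 0 0 0.2'
python3 - <<'E'
from h import *
w=vision.snapshot("wrist")
c,a=part(w,(.637,-.283),.012);M=pose();print(((np.r_[c,0]-M[:3,3])@M[:3,:3]*1000).round(1))
plan(M,tf([c[0],c[1],-.0045],down(a+180)),2)
E
```

```text
t: 20.67
tool_pos: [0.6369, -0.2821, 0.0093]
orientation: [0.046, 0.999, 0.0, -0.0]
force: [-0.3, 0.6, -0.7]
gripper_width: 0.068
grasp_force: 0.0
part 19786 [ 637.1 -282.8] [54.2 96.6] yaw -5.2 z 0.0128
[ 1.3  0.4 11.2]
2 x [ 0.022 0.006 0.262 -0.014 0.019 -0.004 ] resid mm [ 0.  0. -0.]
```

```bash
python3 -m pendant '0.01 0 0.23 0 0 0 0.2;0.01 0 0.22 0 0 0 0.2;0 0 0 0 0 0 0.5;0 0 0 0 0 0 0.5;0 0 0 0 0 0 0.5;0 0 0 0 0 0 0.5;0 0 0 0 0 0 0.5' 50
python3 -m pendant '0 0 -0.2 0 0 0 0.5;0 0 -0.9 0 0 0 0.5;0 0 -1 0 0 0 0.5;0 0 -1 0 0 0 0.5;0 0 -1 0 0 0 0.5;0 0 -1 0 0 0 0.5;0 0 -1 0 0 0 0.5;0 0 -0.8 0 0 0 0.5' |head -2
python3 - <<'E'
from h import *
plan(pose(),inC(C,[-.004,0,.12]))
E
```

```text
t: 21.3
tool_pos: [0.6373, -0.2836, -0.0048]
orientation: [0.046, 0.999, -0.0, 0.0]
force: [0.5, 0.4, 1.5]
gripper_width: 0.0528
grasp_force: 54.9
t: 21.97
tool_pos: [0.6373, -0.2834, 0.2046]
10 x [ 0.69 0.884 -0.102 0.038 -0.747 0.149 ] resid mm [ 0.1 -0.  -0.1]
```

```bash
python3 -m pendant '0.69 0.884 -0.102 0.038 -0.747 0.149 0.5;0.69 0.884 -0.102 0.038 -0.747 0.149 0.5;0.69 0.884 -0.102 0.038 -0.747 0.149 0.5;0.69 0.884 -0.102 0.038 -0.747 0.149 0.5;0.69 0.884 -0.102 0.038 -0.747 0.149 0.5;0.69 0.884 -0.102 0.038 -0.747 0.149 0.5;0.69 0.884 -0.102 0.038 -0.747 0.149 0.5;0.69 0.884 -0.102 0.038 -0.747 0.149 0.5' |head -2
python3 -m pendant '0.69 0.884 -0.102 0.038 -0.747 0.149 0.5;0.69 0.884 -0.102 0.038 -0.747 0.149 0.5;0 0 0 0 0 0 0.5;0 0 0 0 0 0 0.5;0 0 0 0 0 0 0.5'
python3 - <<'E'
from h import *
chk([-.004,0,.12]);plan(pose(),inC(C,[-.004,-.0002,.070]),6)
E
```

```text
t: 22.63
tool_pos: [0.4985, -0.0505, 0.1946]
t: 23.05
tool_pos: [0.4704, 0.0076, 0.1832]
orientation: [0.095, 0.961, -0.025, 0.257]
force: [0.7, 0.3, -1.9]
gripper_width: 0.0525
grasp_force: 54.6
tool-frame err mm [0.6 0.1 1.5] deg [-0.04  0.03 -0.03] F [ 0.7  0.3 -1.9]
6 x [ -0.003 -0.002 0.27 0.002 -0.001 0.001 ] resid mm [-0.  -0.1 -0.1]
```

```bash
python3 -m pendant '-0.003 -0.002 0.27 0.002 -0.001 0.001 0.5;-0.003 -0.002 0.27 0.002 -0.001 0.001 0.5;-0.003 -0.002 0.27 0.002 -0.001 0.001 0.5;-0.003 -0.002 0.27 0.002 -0.001 0.001 0.5;-0.003 -0.002 0.27 0.002 -0.001 0.001 0.5;-0.003 -0.002 0.27 0.002 -0.001 0.001 0.5;0 0 0 0 0 0 0.5;0 0 0 0 0 0 0.5'|tail -3
python3 - <<'E'
from h import *
chk([-.004,0,.070]);plan(pose(),inC(C,[-.004,-.0002,.032]),6)
E
```

```text
force: [0.5, -0.4, -1.2]
gripper_width: 0.0525
grasp_force: 54.6
tool-frame err mm [-0.4 -1.2  0.6] deg [0.06 0.09 0.12] F [ 0.5 -0.4 -1.2]
6 x [ 0.002 0.006 0.208 -0.003 -0.004 -0.005 ] resid mm [ 0.1  0.  -0. ]
```

```bash
python3 -m pendant '0.002 0.006 0.208 -0.003 -0.004 -0.005 0.5;0.002 0.006 0.208 -0.003 -0.004 -0.005 0.5;0.002 0.006 0.208 -0.003 -0.004 -0.005 0.5;0.002 0.006 0.208 -0.003 -0.004 -0.005 0.5;0.002 0.006 0.208 -0.003 -0.004 -0.005 0.5;0.002 0.006 0.208 -0.003 -0.004 -0.005 0.5;0 0 0 0 0 0 0.5;0 0 0 0 0 0 0.5'|tail -3
python3 - <<'E'
from h import *
chk([-.004,0,.0272])
E
```

```text
force: [0.5, 0.2, -2.7]
gripper_width: 0.0529
grasp_force: 54.5
tool-frame err mm [ 1.8  0.9 -4.4] deg [-0.07  0.06 -0.08] F [ 0.5  0.2 -2.7]
```

```bash
python3 -m pendant '-0.05 -0.02 0.04 0 0 0 0.5;0 0 0.04 0 0 0 0.5;0 0 0.035 0 0 0 0.5;0 0 0 0 0 0 0.5;0 0 0 0 0 0 0.5'|sed -n '2p;4p'
python3 - <<'E'
from h import *
chk([-.004,0,.0272])
E
python3 -m pendant '0 0 0.02 0 0 0 0.5;0 0 0 0 0 0 0.5' |sed -n '2p;4p'
```

```text
tool_pos: [0.5153, -0.0012, 0.1058]
force: [-0.9, 0.1, -2.3]
tool-frame err mm [-0.3  0.2 -1.4] deg [-0.06 -0.03 -0.08] F [-0.9  0.1 -2.3]
tool_pos: [0.5156, -0.0013, 0.1052]
force: [-0.2, 0.1, -2.7]
```

```bash
python3 -m pendant '0 0 0.015 0 0 0 0.5;0 0 0 0 0 0 0.5' |sed -n '2p;4p'
```

```text
tool_pos: [0.5158, -0.0013, 0.1047]
force: [-0.3, -0.0, -1.6]
```

```bash
python3 -m pendant '0 0 0.015 0 0 0 0.5;0 0 0 0 0 0 0.5' |sed -n '2p;4p';python3 -m pendant '0 0 0.01 0 0 0 0.5;0 0 0 0 0 0 0.5' |sed -n '2p;4p'
```

```text
tool_pos: [0.516, -0.0014, 0.1044]
force: [-0.3, -0.2, -1.8]
tool_pos: [0.5161, -0.0013, 0.1044]
force: [-5.6, 0.6, 5.1]
```

```bash
python3 -m pendant '0 0 0.01 0 0 0 0.5;0 0 0 0 0 0 0.5' |sed -n '4p'
python3 -m pendant '0 0 -0.012 0 0 0 0.5;0 0 0 0 0 0 0.35;0 0 0 0 0 0 0.22;0 0 0 0 0 0 0.2;0 0 0 0 0 0 0.2'|sed -n '4,5p'
python3 -m pendant '0 0 -0.3 0 0 0 0.2;0 0 -1 0 0 0 0.2;0 0 -1 0 0 0 0.2;0 0 -1 0 0 0 0.2;0 0 -0.8 0 0 0 0.2;0 0 0 0 0 0 0.2;0 0 0 0 0 0 0.2'|head -2
python3 - <<'E'
from h import *
import pickle
w=vision.snapshot("wrist");pickle.dump((w,pose()),open("w10.pkl","wb"))
W=cloud(w);Q=(W-C[:3,3])@C[:3,:3]*1000
X,Y,Z=Q[...,0],Q[...,1],Q[...,2]
m=(abs(Y)<30)&(abs(X)<62)&(abs(Z-44)<2.5);q=Q[m]
print("top",m.sum(),np.percentile(q,[1,50,99],axis=0).round(1).tolist())
k=q[(abs(q[:,1])<22)&(abs(q[:,0])<45)];A=np.c_[k[:,:2],np.ones(len(k))];print("plane",np.linalg.lstsq(A,k[:,2],rcond=None)[0].round(4))
m=(X<-55)&(X>-85)&(abs(Y)<30)&(Z>84)&(Z<92);print("tab",m.sum(),np.percentile(Y[m],[1,99]),np.percentile(X[m],[2,98]),np.median(Z[m]))
save("w10.png",cv2.resize(w["color"][:,200:460],(520,800))[:600])
E
```

```text
force: [-11.5, 0.9, 9.9]
force: [0.8, -0.1, 0.2]
gripper_width: 0.0682
t: 26.63
tool_pos: [0.4566, 0.0104, 0.2126]
top 7234 [[-61.2, -29.1, 42.2], [-7.5, -0.4, 44.1], [58.3, 29.0, 46.4]]
plane [-1.00000e-03  3.40000e-03  4.40655e+01]
tab 918 [-16.56595662  16.44738324] [-74.21064505 -64.73667639] 87.69158375092343
```

View pics/w10.png

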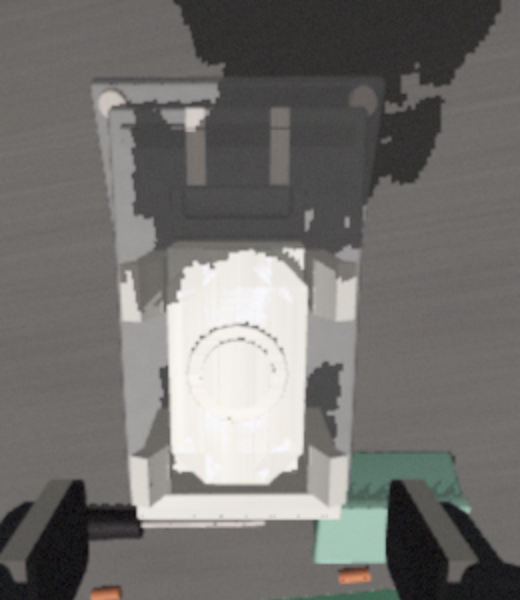

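Stack lies flat (top plane at 44.07 mm, tilt under 0.3°), with the plate at crop (237,370). There is still a gap to the stop at (240,500), and the tab is at (238,203). The jaw comes next.

Run:
```python
from h import *
e=plan(pose(),inC(C,[-.100,0,.125]))
plan(e,inC(C,[-.100,0,.070]))
```

```text
4 x [ 0.803 -0 0.206 0.004 0.004 0.005 ] resid mm [0. 0. 0.]
2 x [ 0.001 -0 0.917 -0.001 0.001 -0 ] resid mm [-0.  0. -0.]
```

```bash
python3 -m pendant '0.803 0 0.206 0.004 0.004 0.005 1;0.803 0 0.206 0.004 0.004 0.005 1;0.803 0 0.206 0.004 0.004 0.005 1;0.803 0 0.206 0.004 0.004 0.005 1;0 0 0 0 0 0 1;0 0 0 0 0 0 1;0 0 0 0 0 0 1;0 0 0 0 0 0 1' 40
python3 - <<'E'
from h import *
w=vision.snapshot("wrist");M=pose();chk([-.1,0,.125])
W=cloud(w);T=(W-M[:3,3])@M[:3,:3]*1000
k=(abs(T[...,1])<16)&(abs(T[...,0])<16)&(w["color"].max(-1)<110)&(T[...,2]>-45)&(T[...,2]<35);q=T[k]
print(k.sum(),np.percentile(q,[1,50,99,99.8],axis=0).round(1).tolist())
Q=(W-C[:3,3])@C[:3,:3]*1000;X,Y,Z=Q[...,0],Q[...,1],Q[...,2]
m=(X<-55)&(X>-85)&(abs(Y)<30)&(Z>84)&(Z<92);print("tab",m.sum(),np.percentile(X[m],[2,98]) if m.any() else "")
plan(M,inC(C,[-.1,0,.075]),4)
E
```

```text
t: 27.35
tool_pos: [0.3875, 0.0241, 0.1428]
orientation: [0.096, 0.961, -0.026, 0.258]
force: [-0.0, 0.5, -0.4]
gripper_width: 0.0
grasp_force: 0.0
tool-frame err mm [-1.9 -0.1 -0.9] deg [ 0.01 -0.06  0.01] F [-0.7 -0.4  0.2]
1933 [[-10.4, -13.8, -44.8], [5.7, -0.7, -30.3], [11.7, 12.7, -7.9], [12.3, 15.5, -6.2]]
tab 0 
4 x [ 0.016 0.001 0.424 -0.001 0.004 -0 ] resid mm [0. 0. 0.]
```

```bash
python3 -m pendant '0.016 0 0.424 0 0.004 0 1;0.016 0 0.424 0 0.004 0 1;0.016 0 0.5 0 0.004 0 1;0.016 0 0.6 0 0.004 0 1;0 0 0 0 0 0 1;0 0 0 0 0 0 1'|sed -n '2p;4p'
python3 -m pendant '-0.15 0 0 0 0 0 1;-0.15 0 0 0 0 0 1;0 0 0 0 0 0 1;0 0 0 0 0 0 1' |sed -n '2p;4p'
python3 - <<'E'
from h import *
chk([-.089,0,.066])
E
```

```text
tool_pos: [0.4128, 0.0192, 0.089]
force: [0.3, 0.7, 0.0]
tool_pos: [0.4217, 0.0173, 0.0957]
force: [-1.0, 0.8, -0.4]
tool-frame err mm [ 2.3 -0.  -1.6] deg [ 0.01 -0.07 -0.01] F [-1.   0.8 -0.4]
```

```bash
for i in 1; do :; done
python3 -m pendant '-0.08 0 0 0 0 0 1;-0.08 0 0 0 0 0 1;0 0 0 0 0 0 1' |sed -n '2p;4p'
python3 -m pendant '-0.05 0 0 0 0 0 1;-0.05 0 0 0 0 0 1;0 0 0 0 0 0 1' |sed -n '2p;4p'
python3 - <<'E'
from h import *
chk([-.0855,0,.066])
E
```

```text
tool_pos: [0.4254, 0.0166, 0.0971]
force: [0.5, 0.6, 0.8]
tool_pos: [0.4262, 0.0166, 0.0968]
force: [-5.3, 0.8, 1.2]
tool-frame err mm [ 1.3  0.2 -0.3] deg [-0.02  0.3  -0.01] F [-5.3  0.8  1.2]
```

```bash
python3 -m pendant '-0.05 0 0 0 0 0 1;-0.05 0 0 0 0 0 1;0 0 0 0 0 0 1' |sed -n '2p;4p'
python3 -m pendant '-0.05 0 0 0 0 0 1;-0.05 0 0 0 0 0 1;0 0 0 0 0 0 1' |sed -n '2p;4p'
python3 - <<'E'
from h import *
chk([-.0855,0,.066])
E
```

```text
tool_pos: [0.4282, 0.0163, 0.0977]
force: [-5.5, 1.0, 0.0]
tool_pos: [0.4299, 0.016, 0.0984]
force: [-9.7, 0.2, 2.1]
tool-frame err mm [-2.7  0.3  0.2] deg [-0.03  0.52 -0.02] F [-9.7  0.2  2.1]
```

```bash
python3 -m pendant '-0.05 0 0 0 0 0 1;-0.05 0 0 0 0 0 1;0 0 0 0 0 0 1' |sed -n '2p;4p'
python3 -m pendant '-0.04 0 0 0 0 0 1;0 0 0 0 0 0 1;0 0 0 0 0 0 1' |sed -n '2p;4p'
python3 - <<'E'
from h import *
chk([-.0855,0,.066])
E
```

```text
tool_pos: [0.4308, 0.016, 0.0983]
force: [-13.6, 1.8, 3.0]
tool_pos: [0.4315, 0.0159, 0.0985]
force: [-14.4, 2.1, 1.1]
tool-frame err mm [-4.1  0.6  0.9] deg [-0.06  0.82 -0.04] F [-14.4   2.1   1.1]
```

```bash
python3 -m pendant '-0.04 0 0 0 0 0 1;-0.04 0 0 0 0 0 1;0 0 0 0 0 0 1' |sed -n '2p;4p'
python3 -m pendant '-0.04 0 0 0 0 0 1;0 0 0 0 0 0 1;0 0 0 0 0 0 1' |sed -n '2p;4p'
python3 - <<'E'
from h import *
chk([-.0855,0,.066])
E
```

```text
tool_pos: [0.4335, 0.0156, 0.0996]
force: [-11.3, 1.8, -0.8]
tool_pos: [0.4337, 0.0156, 0.0995]
force: [-16.5, 2.5, 1.7]
tool-frame err mm [-6.6  0.7  1.1] deg [-0.07  0.96 -0.04] F [-16.5   2.5   1.7]
```

```bash
python3 -m pendant '-0.03 0 0 0 0 0 1;0 0 0 0 0 0 1;0 0 0 0 0 0 1' |sed -n '2p;4p'
python3 -m pendant '-0.03 0 0 0 0 0 1;0 0 0 0 0 0 1;0 0 0 0 0 0 1' |sed -n '2p;4p'
python3 -m pendant '-0.03 0 0 0 0 0 1;0 0 0 0 0 0 1;0 0 0 0 0 0 1' |sed -n '2p;4p'
python3 - <<'E'
from h import *
chk([-.0855,0,.066])
E
```

```text
tool_pos: [0.4339, 0.0156, 0.0995]
force: [-20.0, 2.1, 2.1]
tool_pos: [0.4341, 0.0156, 0.0994]
force: [-22.0, 2.9, 3.3]
tool_pos: [0.4342, 0.0157, 0.0992]
force: [-24.7, 3.3, 4.0]
tool-frame err mm [-6.8  0.8  1.6] deg [-0.08  1.24 -0.07] F [-24.7   3.3   4. ]
```

```bash
python3 -m pendant '-0.03 0 0 0 0 0 1;-0.03 0 0 0 0 0 1;0 0 0 0 0 0 1;0 0 0 0 0 0 1' |sed -n '2p;4p'
python3 -m pendant '-0.03 0 0 0 0 0 1;0 0 0 0 0 0 1;0 0 0 0 0 0 1' |sed -n '2p;4p'
python3 - <<'E'
from h import *
import pickle
chk([-.0855,0,.066])
w=vision.snapshot("wrist");pickle.dump(w,open("w11.pkl","wb"))
W=cloud(w);Q=(W-C[:3,3])@C[:3,:3]*1000;X,Y,Z=Q[...,0],Q[...,1],Q[...,2]
m=(X<-50)&(X>-85)&(abs(Y)<30)&(Z>85.5)&(Z<90);print("tab",m.sum(),np.percentile(X[m],[2,98]) if m.any() else "")
save("w11.png",w["color"])
E
```

```text
tool_pos: [0.4344, 0.0158, 0.0989]
force: [-27.2, 3.5, 3.8]
tool_pos: [0.4345, 0.0158, 0.0986]
force: [-29.9, 3.9, 3.5]
tool-frame err mm [-6.8  1.   2.3] deg [-0.11  1.55 -0.08] F [-29.9   3.9   3.5]
tab 159 [-84.18256937 -83.26283983]
```

```bash
python3 -m pendant '0.3 0 0 0 0 0 1;0.5 0 0 0 0 0 1;0 0 -0.9 0 0 0 1;0 0 -1 0 0 0 1;-0.5 0 -1 0 0 0 1;-0.9 0 -0.6 0 0 0 1;-0.9 0 0 0 0 0 1;0 0 0 0 0 0 1'|sed -n '1,4p'
cat > look.py <<'E'
from h import *
import pickle,sys
w=vision.snapshot("wrist");pickle.dump((w,pose()),open(sys.argv[1]+".pkl","wb"))
W=cloud(w);Q=(W-C[:3,3])@C[:3,:3]*1000
X,Y,Z=Q[...,0],Q[...,1],Q[...,2]
m=(X<-45)&(X>-85)&(abs(Y)<30)&(Z>84)&(Z<92);print("tab",m.sum(),np.percentile(X[m],[2,98]) if m.any() else "")
for a in(-15,-5,5,15):
  k=(abs(Y-a)<4)&(abs(Z-44)<2);x=np.sort(X[k]);x=x[(x>-60)&(x<58)]
  h=np.histogram(x,bins=np.arange(40,58,1))[0];print("y",a,"x-hist 40..58",h.tolist(), "z>46 boss x",np.percentile(X[(abs(Y-a)<3)&(abs(X)<30)&(abs(Z-48)<1.5)],[1,99]).round(1))
m=(abs(Z-48)<1.3)&(abs(X)<30)&(abs(Y)<25);print("boss centre",np.array(cv2.minEnclosingCircle(Q[m][:,:2].astype(np.float32))[0]),np.percentile(Q[m],[1,99],axis=0).round(1).tolist())
c=w["color"];u0,v0=map(int,proj(w,C[:3,3]));print(u0,v0)
cc=c[max(v0-110,0):v0+140,max(u0-100,0):u0+100];save(sys.argv[1]+".png",cv2.resize(cc,None,fx=2.4,fy=2.4,interpolation=cv2.INTER_CUBIC)[:600])
chk([-.05,0,.15])
E
python3 look.py w12
```

```text
t: 32.28
tool_pos: [0.435, 0.0142, 0.2266]
orientation: [0.096, 0.96, -0.026, 0.261]
force: [0.0, 1.2, 1.4]
tab 671 [-65.86187807 -56.90455241]
y -15 x-hist 40..58 [7, 4, 2, 3, 2, 0, 0, 0, 0, 0, 0, 0, 0, 0, 0, 0, 0] z>46 boss x [-13.8  13.5]
y -5 x-hist 40..58 [0, 0, 0, 0, 0, 0, 0, 0, 0, 0, 0, 0, 0, 0, 0, 0, 0] z>46 boss x [-18.9  17.9]
y 5 x-hist 40..58 [0, 0, 0, 0, 0, 0, 0, 0, 0, 0, 0, 0, 0, 0, 0, 0, 0] z>46 boss x [-18.8  17.7]
y 15 x-hist 40..58 [8, 6, 7, 5, 3, 0, 0, 0, 0, 0, 0, 0, 0, 0, 0, 0, 0] z>46 boss x [-14.6  14. ]
boss centre [-0.25388306  0.15143898] [[-18.6, -18.4, 46.7], [17.6, 18.4, 49.1]]
319 184
tool-frame err mm [-31.9  -0.2 -22.6] deg [ 0.02 -0.07  0.  ] F [-0.8 -0.7 -0.7]
```

View pics/w12.png

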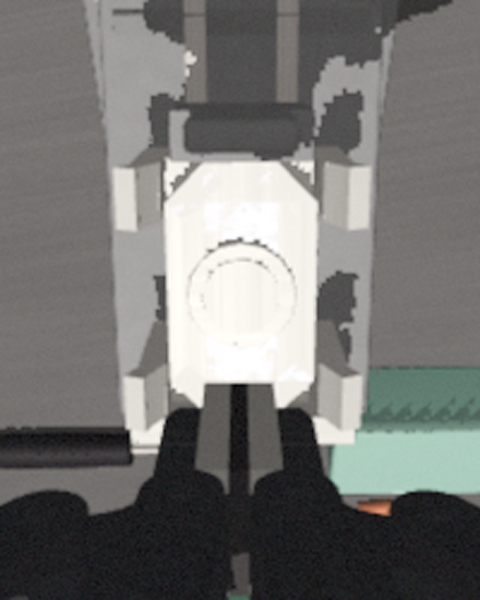

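Run:
```python
from h import *
import pickle
for n in("w10","w12"):
  w,_=pickle.load(open(n+".pkl","rb"));W=cloud(w);Q=(W-C[:3,3])@C[:3,:3]*1000;X,Y,Z=Q[...,0],Q[...,1],Q[...,2]
  m=(abs(Z-48)<1.3)&(abs(X)<30)&(abs(Y)<25);t=(X<-45)&(X>-85)&(abs(Y)<25)&(Z>84)&(Z<92)
  s=(abs(Y)<25)&(X>50)&(X<75)&(abs(Z-46)<2);j=(abs(Y)<20)&(X>-75)&(X<-45)&(abs(Z-43.5)<1.5)
  print(n,"boss",np.percentile(X[m],[1,50,99]).round(2),"tab",np.percentile(X[t],[2,98]).round(2),"stop top",np.percentile(X[s],[1,99]).round(1),s.sum())
  # gap between plate end and stop: lowest Z seen per x in |Y|<12
  for x in range(40,54):
    k=(abs(Y)<12)&(abs(X-x)<.5); print(x,k.sum(),np.percentile(Z[k],[5,50]).round(0) if k.sum() else "",end="; ")
  print()
```

```text
w10 boss [-22.4   -4.5   13.29] tab [-74.21 -64.74] stop top [50.1 59.3] 603
40 33 [43. 44.]; 41 26 [43. 44.]; 42 41 [43. 44.]; 43 27 [43. 44.]; 44 7 [43. 43.]; 45 0 ; 46 0 ; 47 8 [38. 40.]; 48 156 [35. 41.]; 49 39 [38. 46.]; 50 28 [45. 46.]; 51 36 [45. 46.]; 52 27 [45. 46.]; 53 28 [45. 46.]; Traceback (most recent call last):
  File "<stdin>", line 7, in <module>
    return _quantile_unchecked(
        a, q, axis, out, overwrite_input, method, keepdims, weights)
    return _ureduce(a,
                    func=_quantile_ureduce_func,
    ...<5 lines>...
                    overwrite_input=overwrite_input,
                    method=method)
    r = func(a, **kwargs)
    result = _quantile(arr,
                       quantiles=q,
    ...<2 lines>...
                       out=out,
                       weights=wgt)
    slices_having_nans = np.isnan(arr[-1, ...])
                                  ~~~^^^^^^^^^
IndexError: index -1 is out of bounds for axis 0 with size 0
```

The plate at crop (240,290) bears on the jaw at (240,160), but the fingers hide its stop end. I'll back away and check the gap there numerically.

```bash
python3 -m pendant '0.9 0 -0.4 0 0 0 0.3;0.9 0 -0.4 0 0 0 0.1;0.8 0 0 0 0 0 0;0 0 0 0 0 0 0;0 0 0 0 0 0 0;0 0 0 0 0 0 0'|sed -n '1,2p'
python3 - <<'E'
from h import *
w=vision.snapshot("wrist");W=cloud(w);Q=(W-C[:3,3])@C[:3,:3]*1000;X,Y,Z=Q[...,0],Q[...,1],Q[...,2]
m=(abs(Z-48)<1.3)&(abs(X)<30)&(abs(Y)<25);t=(X<-45)&(X>-85)&(abs(Y)<25)&(Z>84)&(Z<92)
print("boss",np.percentile(X[m],[1,50,99]).round(2),"tab",np.percentile(X[t],[2,98]).round(2))
for x in range(42,54):
    k=(abs(Y)<12)&(abs(X-x)<.5); print(x,k.sum(),np.percentile(Z[k],[2,50,98]).round(1).tolist() if k.sum() else "",end="; ")
E
```

```text
t: 32.83
tool_pos: [0.3745, 0.0373, 0.2014]
boss [-18.71  -0.84  17.25] tab [-66.47 -56.78]
42 23 [42.6, 44.0, 45.4]; 43 18 [43.0, 44.2, 45.2]; 44 20 [42.8, 44.0, 44.6]; 45 20 [42.6, 44.2, 44.9]; 46 19 [42.2, 43.6, 44.5]; 47 22 [43.0, 43.8, 45.8]; 48 45 [42.9, 45.1, 46.7]; 49 26 [42.6, 45.6, 46.8]; 50 21 [45.1, 45.7, 46.7]; 51 21 [44.7, 45.8, 46.4]; 52 22 [44.5, 46.2, 46.8]; 53 20 [44.7, 46.0, 46.5];
```

```bash
python3 -c "
from workcell import job; print(job.hand_in())"
```

```text
the job is handed in; nothing more can be done
None
```

I stacked the body, spacer and top plate flat in the nest, pushed the jaw up with about 30 N and let go. The last depth check showed no gap between the top plate and the stop; I infer the two parts under it are also hard against it, since all three are 96 mm long. I handed the job in at about 33 s, with the robot clear of everything.

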